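# Clear the chuck key and close the lathe's chuck guard

### The job

The chuck key was left in the chuck of the small bench lathe. Draw it out of the chuck, hang it upright in the open slot of the key keeper on top of the headstock and let go, and only then swing the raised chuck guard over and lower it gently, without letting it slam, until it lies fully down on its rest. Leave the tape measure, the wrench and the jar where they are.

Things in the scene. Friction and masses are not known exactly. Their poses are not given: they have to be found in the camera images.
- lathe: Small grey bench lathe, fixed; origin under its middle at cart-top height, x to its back, y to its left end, z up; offsets below are in this frame. Bed x -65..65, y -160..160 mm. Headstock y 45..170, x -58..82, top z 165 mm. Spindle along y at x 0, z 115 mm. Steel chuck 84 mm in diameter, y -10..36 mm. Carriage and tailstock to the right, at most 137 mm high.
- chuck_socket (a point): Mouth of the square key socket in the chuck's rim, at (-19, 10, 152) mm. The socket is 21 mm deep, 11.2 mm square, and points outward along (-0.454, 0, 0.891): up and to the front, 27 degrees from vertical.
- chuck_key: Loose steel T-handle chuck key, 108 mm long, 0.17 kg, at first fully in the socket (may sag 5 degrees), bar parallel to the spindle. Origin at the tip of its square end, z along the shank to the handle. 10 mm square to z 30, shank 13 mm thick to z 68, hub 26 mm in diameter z 68..108 mm (grip here), crossed at z 98 mm by a bar 9 mm thick, 99 mm long along the key's y.
- key_shoulder (a point): On the key's axis at z 68 mm: centre of the flat underside of the hub, which rests on the keeper plate.
- keeper_slot (a point): Centre of the parked key's shoulder, at (-88, 126, 170) mm, on top of the keeper: a dark steel plate 5 mm thick jutting forward off the headstock's top. Its slot, 16.6 mm wide, runs along x, open at the front (flared mouth x -106..-122 mm), and ends 9 mm behind this point. A lip 5 mm high at x -104..-108 mm on both sides of the slot: the hub goes over it and down behind it.
- guard_handle (a point): Middle of the guard's handle, a black bar 14 mm in diameter and 62 mm long, parallel to the spindle, held 40 mm off the guard's front edge by two thin arms near its ends. At (-102, 8, 107) mm with the guard down; swings on an arc of radius 176 mm about guard_hinge.
- guard_hinge (a point): Point on the guard's hinge axis, at (68, 8, 152) mm, fixed; the axis is along the lathe's y.
- guard (a joint): Angle (rad) of the chuck guard, a curved sheet-metal cover 68 mm wide (y -27..42 mm), 64 mm in radius, hinged behind the chuck. 0: down over the chuck, top at z 181 mm, front edge on its rubber rest; grows as it swings up and back; 1.95: leaning back on its stop. Below about 1.3 it falls by its own weight (0.24 kg) when let go.
- tape_chrome: Bystander: chrome tape measure, 54 x 74 x 34 mm, on the cart to the right.
- wrench: Bystander: adjustable wrench, 193 mm long, 11 mm thick, on the cart to the right.
- jar: Bystander: clear jar with a blue lid, 74 mm in diameter, 97 mm high, on the cart to the right.

How it is judged:
On the way, in this order (a step that is already met when the one before it is completed fails the run):
1. the chuck key is out of the chuck (distance between chuck_key and chuck_socket above 0.045 m), for 0.1 s.
2. the key hangs upright in the keeper's slot, shoulder on the plate, let go, with the guard still up (horizontal distance between key_shoulder and keeper_slot below 0.009 m and z of key_shoulder in the frame of keeper_slot between -0.005 and 0.005 m and angle between chuck_key's own z axis and vertical below 0.15 rad and contact force between the fingers and chuck_key below 0.2 N and value of joint guard above 1.2 rad), for 0.3 s.
At the end, for the whole second after the job is handed in: The guard is fully down on its rest (within 0.03 rad); the key hangs upright (within 0.15 rad) in the keeper slot, its shoulder on the plate (within 9 mm sideways, 5 mm in height), at rest and let go (horizontal distance between key_shoulder and keeper_slot below 0.009 m and z of key_shoulder in the frame of keeper_slot between -0.005 and 0.005 m and angle between chuck_key's own z axis and vertical below 0.15 rad and contact force between the fingers and chuck_key below 0.2 N and value of joint guard below 0.03 rad and linear speed of chuck_key below 0.03 m/s); the robot touches nothing.
It fails at once if the guard slams: it turns down faster than 2.2 rad/s (0.39 m/s at the handle) in the last 0.3 rad before its rest (value of joint guard below 0.3 rad and velocity of joint guard below -2.2 rad/s).
It fails at once if the chrome tape measure is moved by more than 25 mm (distance of tape_chrome from where it was at the start of the episode above 0.025 m).
It fails at once if the adjustable wrench is moved by more than 25 mm (distance of wrench from where it was at the start of the episode above 0.025 m).
It fails at once if the blue-lidded jar is moved by more than 25 mm (distance of jar from where it was at the start of the episode above 0.025 m).
It also fails if it takes over 58 s, if anything falls off the work surface, if the arm or the gripper's body presses on something with over 40 N, if the wrist force passes 120 N, or if a joint passes its speed limit or range.

### The arm

A 6-joint arm with a two-finger parallel gripper is mounted at the origin on a cart in front of the work surface, level with it; the furniture and walls round the work are solid. World frame = base frame: x ahead of the robot, y to its left, z up, the work surface at z = 0. Lengths are in m, angles in rad, forces in N, time in s.
With the tool pointing down it reaches from about 0.35 to 0.975 m from the base axis. Payload 4.9 kg.
Tool frame: the origin (TCP) lies on the centre line of the jaws, within the pads' length; the fingertips stand 19 mm ahead of it and the grasp point (between the pads) is the TCP; z points along the fingers, y is the line along which they close (so a half turn about z gives the same grasp; the last joint's range is limited). The gripper opens to 85 mm and grips with 20 to 120 N. Pads are 22 mm wide; open, the fingers measure 114 mm over their backs; the gripper's body (76 mm by 85 mm) begins 54 mm behind the grasp point. The pads swing forward as they close: fully open they stand 13 mm farther back than shut.
Start: joints at [-1.458, 0.053, 1.613, -0, 1.476, -0.119], TCP at [0.144, -0.608, 0.25] pointing down, gripper open.
Joint ranges: [-3.01, 3.01], [-1.01, 2.22], [0.06, 2.58], [-1.02, 4.17], [0.09, 2.62], [-3.14, 3.14]. Speed limits (rad/s): [2.57, 2.57, 3.14, 3.14, 3.14, 3.14].

### API

Orientations are given as a unit quaternion [w, x, y, z].
In Python, from plant import state, grab_frame, ticket, spotter gives the robot as it stands.
- The arm moves only by the tool apply_moves, never from a script. Its argument "series" is a list of rows, each an object of numbers: "jaw": the closure, from 0 (fully open) to 1 (shut); "dx", "dy", "dz": the shift along the tool's x, y, z in mm; "turn": the turn about the tool's z in rad. A call has 1 to 5 rows; each row is the pose to reach, as a shift and turn from the pose commanded when the call began, along the tool's axes at that moment; what a row does not reach only later rows make up. A row lasts 1/12 s, in which the tool goes at most 41.7 mm and 7.16 degrees, less where a joint would pass 70% of its speed; a pose out of reach is approached as far as the arm can. A call with a gripper value outside its range is refused whole. The fingers move at their own pace and stop on an object; the grip force is fixed at half the most. Time passes only in rows, so rows that repeat a pose let the fingers close. It gives the time, the measured TCP pose, the force, the opening and the grip force at its end, in the units of the state.
- state(): the state, without advancing time (a new reading comes with each control period).
- grab_frame(name): name is "scene" or "top"; returns a dict with "pixels" (420x560x3 uint8, red, green, blue), "mtx" (3x3 intrinsics, pixels), "dist_coeffs" ([k1, k2, p1, p2, k3] as OpenCV has them; the pictures are not rectified), "camera_from_world" (4x4, takes a point from world to camera coordinates). Camera axes: x right, y down, z forward; pixel columns grow to the right and rows downward; lengths in m; the calibration is good to about 2 mm. A picture is of the moment at which its call begins. There is no depth.
- ticket.job_done(): hands the job in; it is judged then, once.
Trained networks look in a picture, given as the dict that the camera call returned (one of the last four; its "shot" number tells which), for a name from the list of things; names that differ only in an ending like _2 or _b are one class to them, and where a whole thing is asked for, a point or a joint stands for the part that bears it (a point fixed in the world has none). Each returns a list of dicts, best first, with "conf" (0 to 1); they miss things now and then, are a little off and sometimes report something else, mostly with a low value. They report only what shows in the picture. A call takes as long as a camera call.
- spotter.outline_of(picture, target): "region" (420x560 bool, what is visible of it) and "extent" ([left, top, right, bottom] in pixels, round what is visible of it).
The state is a dict: "time": time; "joint_pos": joint angles; "joint_vel": joint speeds; "joint_efforts": joint torques, N m; "tool_pos": TCP position; "tool_rot": TCP orientation; "contact_force": force on the tool from outside, world axes, zero at the start; "ft_torque": the same for the moment, N m; "gripper_width": opening from 0.0 (shut) to 1.0 (fully open); "grasp_force": force on a finger pad.
Only numpy, scipy, OpenCV 4.12 (cv2) and the standard library are available. Lean on these libraries where they do the work, as an engineer would, in place of code of your own. Each camera call takes 0.05 s, during which the arm holds its last target. There are 200 camera calls.

## Working session

There is one attempt and no reset: what is moved stays moved. The work goes in short steps, Python scripts to look and compute and a tool call to move; the robot and the scene stay as the last step left them, time stands still between calls to the robot, and variables do not carry over. Pictures are saved under pics/ and viewed, at most 10 in all, crops included, and the job is handed in when it is done.

Besides the shell and the picture viewer there is one more tool, called after ">>>" by a JSON object that holds its "fn" and its "kwargs", one argument or row to a line. apply_moves: Moves the arm, as the interface text tells. Its arguments: {"type":"object","properties":{"series":{"type":"array","items":{"type":"object","properties":{"jaw":{"type":"number"},"dx":{"type":"number"},"dy":{"type":"number"},"dz":{"type":"number"},"turn":{"type":"number"}}}}},"required":["series"]}

```bash
mkdir -p pics; ls
cat > h.py <<'E'
import numpy as np, cv2
from plant import state, grab_frame, ticket, spotter
def save(f,n): cv2.imwrite('pics/'+n, cv2.cvtColor(f['pixels'],cv2.COLOR_RGB2BGR))
def proj(f,P):
    T=np.array(f['camera_from_world']); r=cv2.Rodrigues(T[:3,:3])[0]
    return cv2.projectPoints(np.array(P,float).reshape(-1,1,3),r,T[:3,3].copy(),np.array(f['mtx']),np.array(f['dist_coeffs'],float))[0].reshape(-1,2)
E
python3 - <<'E'
from h import *
print(state())
a=grab_frame('scene');b=grab_frame('top')
save(a,'s0.png');save(b,'t0.png')
for f in(a,b):
    print(f['mtx'],f['dist_coeffs'],np.linalg.inv(f['camera_from_world']).round(3))
    for n in ['lathe','chuck_key','guard','guard_handle','keeper_slot','tape_chrome','wrench','jar']:
        try:
            o=spotter.outline_of(f,n); print(n,[(round(x['conf'],2),x['extent'],int(x['region'].sum())) for x in o])
        except Exception as e: print(n,e)
E
```

```text
pics
{'time': 0.0, 'joint_pos': array([-1.45799322e+00,  5.33405938e-02,  1.61429590e+00, -1.94425340e-05,
        1.47600186e+00, -1.19010733e-01]), 'joint_vel': array([-0.00076205, -0.00063745, -0.00159777,  0.00052444,  0.00080384,
        0.00027478]), 'joint_efforts': array([-3.02397702e-04, -3.93683589e+01, -3.70174277e+01, -1.34553461e-04,
        7.19213524e-03,  1.00523238e-05]), 'tool_pos': array([ 0.14351198, -0.60769798,  0.24907193]), 'tool_rot': array([-1.02287448e-03,  9.93289683e-01,  1.15648432e-01, -6.50189862e-06]), 'contact_force': array([-0.23285634, -0.11751503,  0.17545588]), 'ft_torque': array([-0.02632494,  0.03879154,  0.0119055 ]), 'grasp_force': 0.0, 'gripper_width': 0.999179442023891}
[[395.26993243   0.         280.5815439 ]
 [  0.         395.26993243 206.20216958]
 [  0.           0.           1.        ]] [0.03691078 0.         0.         0.         0.        ] [[-0.606 -0.53   0.594 -0.122]
 [-0.796  0.394 -0.46   0.488]
 [ 0.01  -0.751 -0.66   0.883]
 [ 0.     0.     0.     1.   ]]
lathe [(0.63, [137.6, 167.8, 277.6, 323.0], 9731)]
chuck_key [(0.6, 
[... 525 characters left out ...]
        0.        ] [[-0.016 -0.986  0.167  0.343]
 [-0.999  0.022  0.029 -0.041]
 [-0.033 -0.166 -0.986  1.103]
 [ 0.     0.     0.     1.   ]]
lathe [(0.59, [131.8, 142.0, 261.7, 243.5], 7823)]
chuck_key [(0.75, [304.9, 164.1, 350.9, 220.6], 606), (0.7, [167.3, 199.8, 203.2, 222.5], 264)]
guard [(0.62, [156.0, 142.1, 204.3, 173.2], 1146)]
guard_handle [(0.93, [158.1, 143.8, 201.5, 175.0], 1110), (0.74, [132.0, 140.9, 264.9, 241.9], 8006)]
keeper_slot [(0.79, [133.7, 144.0, 267.0, 245.6], 7755)]
tape_chrome [(0.73, [340.5, 223.7, 366.8, 243.1], 300)]
wrench [(0.74, [308.0, 164.3, 354.5, 218.6], 635), (0.19, [130.9, 140.8, 266.6, 245.1], 7804)]
jar [(0.71, [386.2, 220.3, 420.5, 245.7], 718)]
```

Run:
```python
import cv2
a=cv2.imread('pics/s0.png');b=cv2.imread('pics/t0.png')
cv2.imwrite('pics/s0c.png',cv2.resize(a[150:340,110:360],None,fx=3.15,fy=3.15,interpolation=cv2.INTER_CUBIC))
cv2.imwrite('pics/t0c.png',cv2.resize(b[120:260,110:310],None,fx=4,fy=4,interpolation=cv2.INTER_CUBIC))
```

```text
(no output)
```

View pics/s0c.png

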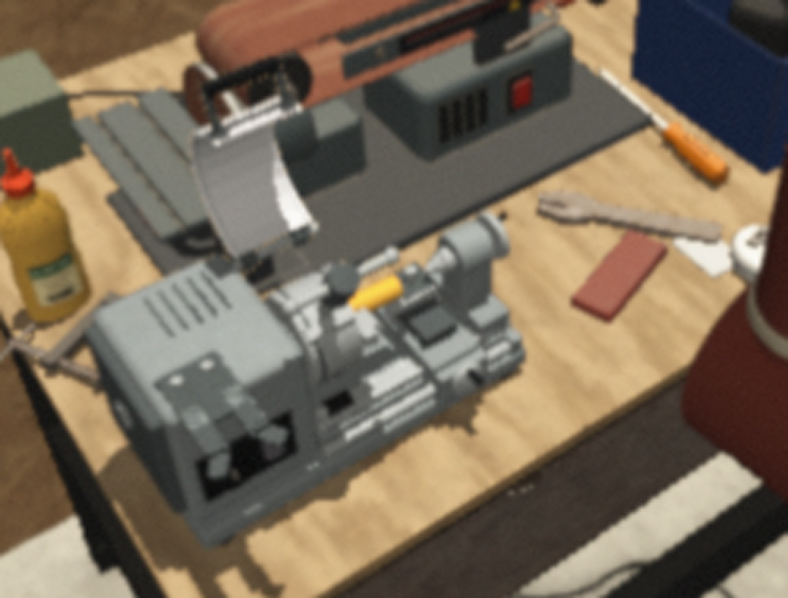

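View pics/t0c.png

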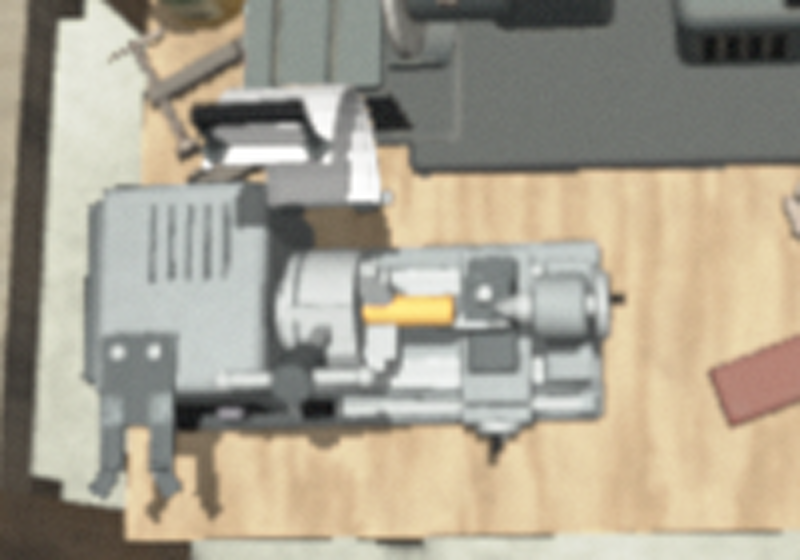

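The scene crop shows the headstock at crop (200,330), keeper prongs at (200,430) and (265,430), the key hub at (342,278), and the raised guard at (250,180) with its handle at (255,75). The top crop shows the key hub at (292,378), the keeper slot centre at about (139,430), and the handle bar at (255,115). Next I'll fit the lathe pose to these.

```bash
cat > fit.py <<'E'
from h import *
from scipy.optimize import least_squares
def L2W(p,P):
    P=np.atleast_2d(np.array(P,float))/1000; c,s=np.cos(p[2]),np.sin(p[2])
    return np.c_[p[0]+c*P[:,0]-s*P[:,1],p[1]+s*P[:,0]+c*P[:,1],P[:,2]]
E
python3 - <<'E'
from fit import *
a=grab_frame('scene');b=grab_frame('top')
import pickle; pickle.dump((a,b),open('f0.pkl','wb'))
T=[((82,170,165),(97,188)),((-58,170,165),(88,385)),((-79,126,170),(139,415)),((-122,114,167),(97,492)),((-122,138,167),(97,492))]
T=[((82,170,165),(97,188)),((-85,126,170),(139,425)),((82,45,165),(262,185)),((89,8,327),(250,118)),((-58.5,10,229),(292,373))]
S=[((82,170,165),(92,308)),((-58,45,165),(300,362)),((82,45,165),(215,262)),((89,8,327),(255,80)),((-58.5,10,229),(342,272)),((-58,170,165),(180,455))]
S=S[:5]
def res(p):
    r=proj(b,L2W(p,[x for x,_ in T]))-np.array([(110+u/4,120+v/4) for _,(u,v) in T])
    q=proj(a,L2W(p,[x for x,_ in S]))-np.array([(110+u/3.15,150+v/3.15) for _,(u,v) in S])
    return np.r_[r,q].ravel()
o=least_squares(res,[0.4,0.2,0],loss='soft_l1'); p=o.x
print(p,res(p).reshape(-1,2).round(1))
np.save('p.npy',p)
def box(x0,x1,y0,y1,z0,z1):
    c=[(x,y,z) for x in(x0,x1) for y in(y0,y1) for z in(z0,z1)]
    return [(c[i],c[j]) for i in range(8) for j in range(i) if bin(i^j).count('1')==1]
seg=box(-58,82,45,170,0,165)+box(-65,65,-160,160,0,1)+[((-79,126+s,170),(-106,126+s,170)) for s in(-8.3,8.3)]+[((-9.5,10,133),(-58.5,10,229.5)),((-54,-39.5,220.6),(-54,59.5,220.6)),((89,-23,327),(89,39,327))]
th=np.linspace(0,2*np.pi,25)
for y in(-10,36):
    c=[(42*np.cos(t),y,115+42*np.sin(t)) for t in th]; seg+=list(zip(c[:-1],c[1:]))
for f,(x0,x1,y0,y1),k,n in((a,(110,310,150,330),4,'s1'),(b,(110,310,130,260),4,'t1')):
    im=cv2.resize(cv2.cvtColor(f['pixels'],cv2.COLOR_RGB2BGR)[y0:y1,x0:x1],None,fx=k,fy=k,interpolation=cv2.INTER_CUBIC)
    for A,B in seg:
        q=((proj(f,L2W(p,[A,B]))-(x0,y0)+.5)*k).astype(int); cv2.line(im,tuple(map(int,q[0])),tuple(map(int,q[1])),(0,0,255),1)
    cv2.imwrite(f'pics/{n}.png',im[:600,:800])
    np.save(n,im)
i=np.load('t1.npy');j=np.load('s1.npy')
o=np.vstack([cv2.resize(i,(620,403),interpolation=cv2.INTER_AREA)])
E
```

```text
[ 0.523071    0.19775191 -0.03228862] [[-2.9 -0.5]
 [-2.7  3.8]
 [ 2.3  0.2]
 [ 0.9 -5.7]
 [-2.   4. ]
 [-4.1  0.6]
 [ 3.1 -3.1]
 [ 4.6 -5.4]
 [-5.4 -4.8]
 [ 0.5  0.6]]
```

View pics/t1.png

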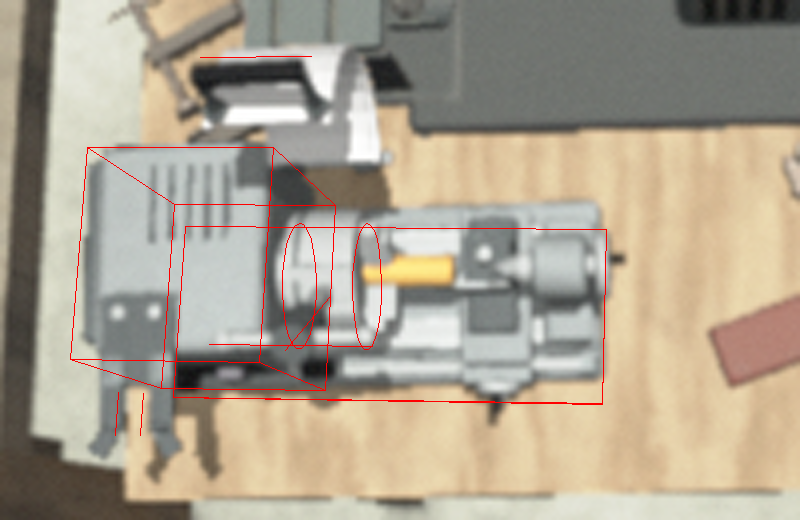

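View pics/s1.png

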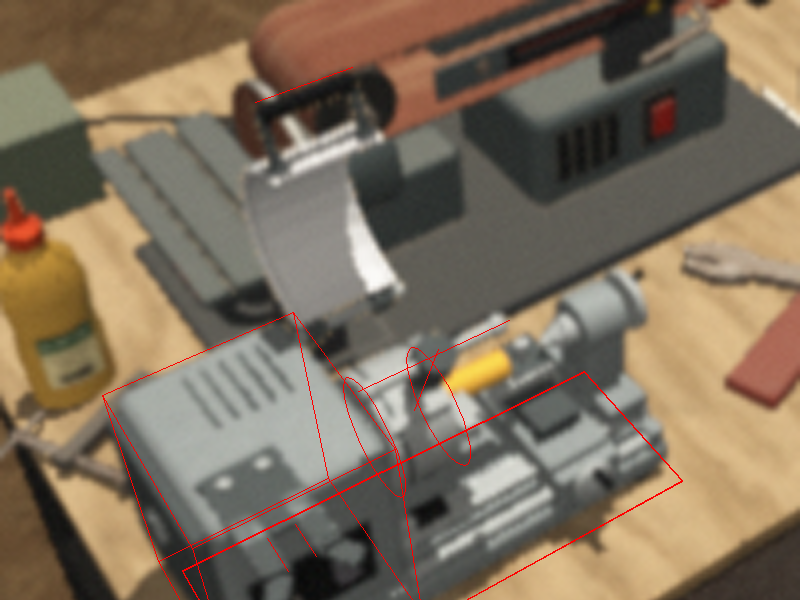

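The first-fit overlay is off by about 4 px: in the top view the headstock and keeper sit about 10–20 crop px away from the red wireframe, and the yaw is visibly wrong. I'll triangulate hub, handle and keeper points directly.

```bash
cat >> fit.py <<'E'
def tri(a,b,ua,ub):
    def ray(f,u):
        n=cv2.undistortPoints(np.array([[u]],float),np.array(f['mtx']),np.array(f['dist_coeffs'],float))[0,0]
        T=np.linalg.inv(f['camera_from_world']); d=T[:3,:3]@np.r_[n,1]; return T[:3,3],d/np.linalg.norm(d)
    A,y=[],[]
    for f,u in((a,ua),(b,ub)):
        c,d=ray(f,u); M=np.eye(3)-np.outer(d,d); A.append(M); y.append(M@c)
    x=np.linalg.lstsq(np.vstack(A),np.hstack(y),rcond=None)[0]
    return x,(proj(a,x)[0]-ua).round(1)
E
python3 - <<'E'
from fit import *
import pickle; a,b=pickle.load(open('f0.pkl','rb'))
s=lambda u,v,k=3.15:(110+u/k-.5+.0,150+v/k-.5)
t=lambda u,v:(110+u/4-.5,120+v/4-.5)
for n,ua,ub in[('hub',s(342,274),t(292,374)),('barL',s(287,300),t(218,381)),('barR',s(400,253),t(371,378)),('handle',s(308,92,4),t(250,116)),('hsBL',s(95,308),t(97,190)),('hsBR',s(216,265),t(262,186)),('screw1',s(175,380),t(117,352)),('screw2',s(208,366),t(153,352))]:
    x,e=tri(a,b,ua,ub); print(n,x.round(4),e)
g=cv2.cvtColor(b['pixels'],cv2.COLOR_RGB2GRAY)
for r in (213,214,215): print(g[r,160:208])
print('keeper rows');
for r in range(218,246,4): print(r,g[r,130:160])
for n,f in(('s',a),('t',b)):
    for x in spotter.outline_of(f,'chuck_key') if 0 else []: pass
E
```

```text
hub [0.4755 0.2079 0.2209] [-0.3 -0.1]
barL [0.4727 0.2531 0.2237] [0.3 0.1]
barR [0.4722 0.1605 0.2175] [-0.6 -0.2]
handle [0.6013 0.2054 0.329 ] [0.2 0.1]
hsBL [0.6071 0.3561 0.167 ] [-0.7 -0.2]
hsBR [0.6134 0.2534 0.146 ] [0. 0.]
screw1 [0.5001 0.3375 0.17  ] [-0. -0.]
screw2 [0.4991 0.3131 0.1695] [-0.4 -0.1]
[204 205 203 201 209 216 205 195 201 205 203 200 197 195 195 191 177 149
 118 115 117 118 120 118 118 114 102 104 164 206 215 218 216 219 219 218
 219 218 213 206 222 226 206 168 139 128 120 124]
[201 202 198 198 214 224 220 210 219 222 223 223 222 224 223 222 215 176
 133 118 116 116 117 116 118 118 110 109 162 211 224 224 224 223 223 222
 222 221 215 205 219 226 206 161 121 122 129 151]
[196 193 189 191 212 225 219 210 214 218 218 218 214 214 215 213 206 168
 131 115 118 115 118 116 117 113 115 109 140 181 192 192 190 187 185 186
 184 182 177 170 192 197 178 142 123 123 134 170]
keeper rows
218 [213 217 214 205 170 133 132 132 133 131 127 122 121 124 126 125 127 132
 139 145 149 154 143 101  99 108 107 105 104 106]
222 [206 204 205 209 190 157 157 166 169 164 148 124 123 125 126 124 130 149
 163 172 180 180 161  92  36  29  26  26  26  19]
226 [208 213 209 207 191 155 147 148 147 140 118 111 132 144 145 146 137 135
 137 136 134 138 126  80  37  24  22  25  29  50]
230 [211 207 212 210 191 146 125 126 126 121 117 164 205 212 216 213 194 154
 129 126 127 128 123  89  99 113 115 116 115 114]
234 [207 210 211 208 186 140 124 128 129 126 100 107 174 212 216 211 186 147
 126 122 127 130 127 127 168 183 183 183 165 127]
238 [202 207 211 194 150 123 121 122 120 142 174 172 190 208 207 204 191 168
 148 125 114 114 120 134 186 205 207 203 186 134]
242 [202 196 156 127 124 127 124 144 188 200 206 209 211 212 215 210 205 189
 144 106 118 125 128 131 134 157 199 206 179 130]
```

```bash
cat >> fit.py <<'E'
def atz(f,u,z):
    n=cv2.undistortPoints(np.array([[u]],float),np.array(f['mtx']),np.array(f['dist_coeffs'],float))[0,0]
    T=np.linalg.inv(f['camera_from_world']); d=T[:3,:3]@np.r_[n,1]; return T[:3,3]+d*(z-T[2,3])/d[2]
E
python3 - <<'E'
from fit import *
import pickle; a,b=pickle.load(open('f0.pkl','rb'))
print('slot end',atz(b,(143.9,226.3),.170)); print('slot row236',atz(b,(144.0,235),.170)); print('bar mid',atz(b,(183,214),.2206))
for p in ([.5265,.1975,0],[.5265,.1975,-.02]):
  print(p,'slot end/mouth scene',proj(a,L2W(p,[(-79,126,170),(-106,126,170),(-79,117.7,170),(-106,117.7,170),(-79,134.3,170),(-106,134.3,170)])).round(1).tolist())
x0,y0,w,h=155,260,50,42
im=np.hstack([cv2.resize(cv2.cvtColor(f['pixels'],cv2.COLOR_RGB2BGR)[y:y+h,x:x+w],None,fx=8,fy=8,interpolation=cv2.INTER_CUBIC) for f,x,y in((a,x0,y0),(b,125,205))])
cv2.imwrite('pics/k.png',im)
E
```

```text
slot end [0.45174334 0.32193073 0.17      ]
slot row236 [0.42971319 0.32084337 0.17      ]
bar mid [0.47368899 0.20728788 0.2206    ]
[0.5265, 0.1975, 0] slot end/mouth scene [[181.1, 281.9], [186.8, 289.9], [184.5, 280.1], [190.2, 288.0], [177.7, 283.7], [183.3, 291.8]]
[0.5265, 0.1975, -0.02] slot end/mouth scene [[180.0, 281.5], [185.3, 289.6], [183.4, 279.8], [188.8, 287.8], [176.5, 283.3], [181.8, 291.4]]
```

View pics/k.png

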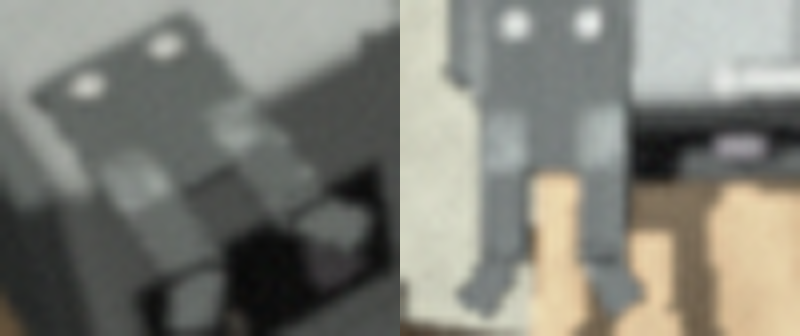

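Both keeper views agree with lathe pose ≈ (0.5265, 0.1975, yaw 0): the scene slot end at crop (210,180) and the top slot end at (553,172) each match within about 1–2 px. Starting to move toward the key with jaws turned to close along lathe x.

>>> {"fn": "apply_moves", "kwargs": {
  "series": [
    {"dx": 37,"dy": -18,"dz": -12,"turn": -0.12,"jaw": 0},
    {"dx": 74,"dy": -36,"dz": -24,"turn": -0.24,"jaw": 0},
    {"dx": 111,"dy": -54,"dz": -36,"turn": -0.36,"jaw": 0},
    {"dx": 148,"dy": -72,"dz": -48,"turn": -0.48,"jaw": 0},
    {"dx": 185,"dy": -90,"dz": -60,"turn": -0.6,"jaw": 0}
  ]
}}

```text
time: 1.42
tool_pos: [0.2996, -0.4805, 0.3093]
tool_rot: [0.0, 0.914, 0.406, 0.0]
contact_force: [0.1, -0.6, 0.2]
gripper_width: 0.999
grasp_force: 0.0
```

```bash
cat > go.py <<'E'
import sys
from h import *
def go(x,y,z,psi=np.pi/2):
    s=state(); p=s['tool_pos']; w,a,b,c=s['tool_rot']
    th=np.arctan2(2*(a*b+w*c),1-2*(b*b+c*c)); d=(np.array([x,y,z])-p)*1000
    e=[np.cos(th)*d[0]+np.sin(th)*d[1],np.sin(th)*d[0]-np.cos(th)*d[1],-d[2]]
    print('t',round(s['time'],2),'pos',p.round(4),'psi',round(th,4),'j',s['joint_pos'].round(2),'F',s['contact_force'].round(1),'shift',np.round(e,1),'turn',round((th-psi+np.pi)%(2*np.pi)-np.pi,4),'w',s['gripper_width'],'g',s['grasp_force'])
if __name__=='__main__': go(*map(float,sys.argv[1:]))
E
python3 go.py 0.45 -0.1 0.32
```

```text
t 1.42 pos [ 0.2996 -0.4805  0.3093] psi 0.8371 j [-1.14 -0.12  1.68  0.    1.58 -0.41] F [ 0.1 -0.6  0.2] shift [ 383.3 -143.1  -10.7] turn -0.7337 w 0.9994944589561275 g 0.0
```

>>> {"fn": "apply_moves", "kwargs": {
  "series": [
    {"dx": 38,"dy": -14,"dz": -3,"turn": -0.12},
    {"dx": 76,"dy": -28,"dz": -6,"turn": -0.24},
    {"dx": 114,"dy": -42,"dz": -9,"turn": -0.36},
    {"dx": 152,"dy": -56,"dz": -12,"turn": -0.48},
    {"dx": 190,"dy": -70,"dz": -15,"turn": -0.61}
  ]
}}

```text
invalid input at $.series[0]: expected keys jaw, dx, dy, dz, turn
```

```bash
python3 go.py 0.4735 0.2075 0.29
```

```text
t 1.42 pos [ 0.2996 -0.4805  0.3093] psi 0.8371 j [-1.14 -0.12  1.68  0.    1.58 -0.41] F [ 0.1 -0.6  0.2] shift [ 627.4 -331.5   19.3] turn -0.7337 w 0.9994944589561275 g 0.0
```

>>> {"fn": "apply_moves", "kwargs": {
  "series": [
    {"dx": 38,"dy": -14,"dz": -3,"turn": -0.12,"jaw": 0},
    {"dx": 76,"dy": -28,"dz": -6,"turn": -0.24,"jaw": 0},
    {"dx": 114,"dy": -42,"dz": -9,"turn": -0.36,"jaw": 0},
    {"dx": 152,"dy": -56,"dz": -12,"turn": -0.48,"jaw": 0},
    {"dx": 190,"dy": -70,"dz": -15,"turn": -0.61,"jaw": 0}
  ]
}}

```text
time: 1.83
tool_pos: [0.3751, -0.2924, 0.324]
tool_rot: [0.0, 0.751, 0.66, 0.0]
contact_force: [1.0, -0.0, 0.7]
gripper_width: 0.998
grasp_force: 0.0
```

```bash
python3 go.py 0.4735 0.2075 0.31
```

```text
t 1.83 pos [ 0.3751 -0.2924  0.324 ] psi 1.4423 j [-0.82 -0.35  1.85  0.    1.64 -0.69] F [ 1.  -0.   0.7] shift [508.4  33.6  14. ] turn -0.1285 w 0.9978851950336093 g 0.0
```

>>> {"fn": "apply_moves", "kwargs": {
  "series": [
    {"dx": 41,"dy": 3,"dz": 0,"turn": -0.1285,"jaw": 0},
    {"dx": 82,"dy": 6,"dz": 0,"turn": -0.1285,"jaw": 0},
    {"dx": 123,"dy": 8,"dz": 0,"turn": -0.1285,"jaw": 0},
    {"dx": 164,"dy": 11,"dz": 0,"turn": -0.1285,"jaw": 0},
    {"dx": 205,"dy": 14,"dz": 0,"turn": -0.1285,"jaw": 0}
  ]
}}

```text
time: 2.25
tool_pos: [0.4159, -0.091, 0.324]
tool_rot: [0.001, 0.709, 0.705, 0.0]
contact_force: [0.2, 0.7, -0.1]
gripper_width: 0.999
grasp_force: 0.0
```

```bash
python3 go.py 0.4735 0.2075 0.31
```

```text
t 2.25 pos [ 0.4159 -0.091   0.324 ] psi 1.5648 j [-0.39 -0.48  1.95  0.    1.67 -0.38] F [ 0.2  0.7 -0.1] shift [298.9  55.8  14. ] turn -0.006 w 0.9991385160792152 g 0.0
```

>>> {"fn": "apply_moves", "kwargs": {
  "series": [
    {"dx": 40,"dy": 8,"dz": 2,"turn": 0,"jaw": 0},
    {"dx": 80,"dy": 16,"dz": 4,"turn": 0,"jaw": 0},
    {"dx": 120,"dy": 24,"dz": 6,"turn": 0,"jaw": 0},
    {"dx": 160,"dy": 32,"dz": 8,"turn": 0,"jaw": 0},
    {"dx": 200,"dy": 40,"dz": 10,"turn": 0,"jaw": 0}
  ]
}}

```text
time: 2.67
tool_pos: [0.457, 0.1091, 0.314]
tool_rot: [0.0, 0.709, 0.705, 0.0]
contact_force: [1.0, 0.1, 1.0]
gripper_width: 0.995
grasp_force: 0.0
```

```bash
python3 go.py 0.4765 0.2075 0.31
```

```text
t 2.67 pos [0.457  0.1091 0.314 ] psi 1.5656 j [ 0.08 -0.36  1.88 -0.    1.62  0.08] F [1.  0.1 1. ] shift [98.5 19.   4. ] turn -0.0052 w 0.9953952688588555 g 0.0
```

>>> {"fn": "apply_moves", "kwargs": {
  "series": [
    {"dx": 40,"dy": 8,"dz": 2,"turn": -0.005,"jaw": 0},
    {"dx": 75,"dy": 14,"dz": 6,"turn": -0.005,"jaw": 0},
    {"dx": 98.5,"dy": 19,"dz": 12,"turn": -0.005,"jaw": 0},
    {"dx": 98.5,"dy": 19,"dz": 14,"turn": -0.005,"jaw": 0},
    {"dx": 98.5,"dy": 19,"dz": 14,"turn": -0.005,"jaw": 0}
  ]
}}

```text
time: 3.08
tool_pos: [0.4762, 0.2061, 0.2986]
tool_rot: [-0.0, 0.706, 0.708, -0.001]
contact_force: [0.0, 0.5, 0.4]
gripper_width: 1.001
grasp_force: 0.0
```

```bash
python3 go.py 0.4765 0.2075 0.224
python3 - <<'E'
from h import *
a=grab_frame('scene');b=grab_frame('top')
im=np.hstack([cv2.resize(cv2.cvtColor(f['pixels'],cv2.COLOR_RGB2BGR)[y:y+100,x:x+80],None,fx=5,fy=5,interpolation=cv2.INTER_CUBIC) for f,x,y in((a,170,180),(b,145,150))])
cv2.imwrite('pics/g.png',im)
P=state()['tool_pos']; print([proj(f,P+np.array([0,0,-.019])).round(1) for f in(a,b)])
E
```

```text
t 3.08 pos [0.4762 0.2061 0.2986] psi 1.5728 j [ 0.27 -0.23  1.8  -0.    1.58  0.26] F [0.  0.5 0.4] shift [ 1.4  0.3 74.6] turn 0.002 w 1.0009012950991885 g 0.0
[array([[216.2, 216.7]]), array([[176.8, 208.9]])]
```

View pics/g.png

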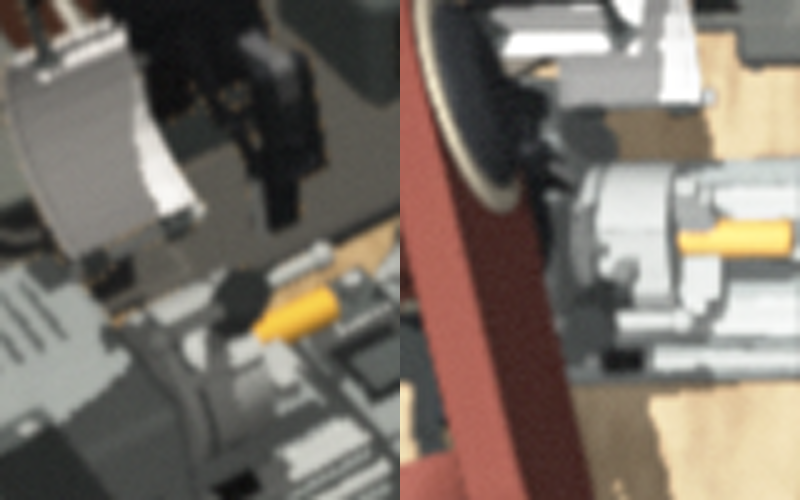

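The left view (scene) shows the hub at crop (242,300) and an open finger tip in front at (283,225). In the right view (top) the arm hides most, but the key's right bar is at (645,320). The geometry is consistent, so I'm descending.

>>> {"fn": "apply_moves", "kwargs": {
  "series": [
    {"dx": 1.5,"dy": 0,"dz": 25,"turn": 0,"jaw": 0},
    {"dx": 1.5,"dy": 0,"dz": 45,"turn": 0,"jaw": 0},
    {"dx": 1.5,"dy": 0,"dz": 62,"turn": 0,"jaw": 0},
    {"dx": 1.5,"dy": 0,"dz": 74,"turn": 0,"jaw": 0},
    {"dx": 1.5,"dy": 0,"dz": 74,"turn": 0,"jaw": 0.2}
  ]
}}

```text
time: 3.6
tool_pos: [0.4754, 0.2053, 0.2229]
tool_rot: [-0.001, 0.708, 0.706, -0.002]
contact_force: [-1.1, -0.5, -1.6]
gripper_width: 0.888
grasp_force: 0.0
```

```bash
python3 go.py 0.4765 0.2075 0.224
```

```text
t 3.6 pos [0.4754 0.2053 0.2229] psi 1.5685 j [ 0.26 -0.19  1.89 -0.    1.45  0.27] F [-1.1 -0.5 -1.6] shift [ 2.2  1.1 -1.1] turn -0.0023 w 0.8876671665662355 g 0.0
```

>>> {"fn": "apply_moves", "kwargs": {
  "series": [
    {"dx": 1.5,"dy": 1,"dz": 0,"turn": 0,"jaw": 0.35},
    {"dx": 1.5,"dy": 1,"dz": 0,"turn": 0,"jaw": 0.45},
    {"dx": 1.5,"dy": 1,"dz": 0,"turn": 0,"jaw": 0.5},
    {"dx": 1.5,"dy": 1,"dz": 0,"turn": 0,"jaw": 0.54},
    {"dx": 1.5,"dy": 1,"dz": 0,"turn": 0,"jaw": 0.58}
  ]
}}

```text
time: 4.02
tool_pos: [0.478, 0.2084, 0.2268]
tool_rot: [0.0, 0.707, 0.707, 0.001]
contact_force: [-1.9, -0.6, 1.8]
gripper_width: 0.421
grasp_force: 0.6
```

>>> {"fn": "apply_moves", "kwargs": {
  "series": [
    {"dx": 1.5,"dy": 1,"dz": 0,"turn": 0,"jaw": 0.6},
    {"dx": 1.5,"dy": 1,"dz": 0,"turn": 0,"jaw": 0.62},
    {"dx": 1.5,"dy": 1,"dz": 0,"turn": 0,"jaw": 0.64}
  ]
}}

```text
time: 4.27
tool_pos: [0.4793, 0.2102, 0.2281]
tool_rot: [0.001, 0.707, 0.707, 0.001]
contact_force: [-3.6, -0.2, 8.9]
gripper_width: 0.371
grasp_force: 30.9
```

>>> {"fn": "apply_moves", "kwargs": {
  "series": [
    {"dx": 0,"dy": -1,"dz": -2,"turn": 0,"jaw": 0.7},
    {"dx": 0,"dy": -2,"dz": -4,"turn": 0,"jaw": 0.7},
    {"dx": 0,"dy": -3,"dz": -6,"turn": 0,"jaw": 0.7},
    {"dx": 0,"dy": -4,"dz": -8,"turn": 0,"jaw": 0.7},
    {"dx": 0,"dy": -5,"dz": -10,"turn": 0,"jaw": 0.7}
  ]
}}

```text
time: 4.68
tool_pos: [0.4777, 0.2099, 0.2378]
tool_rot: [0.004, 0.707, 0.707, 0.005]
contact_force: [9.7, 0.3, -2.1]
gripper_width: 0.331
grasp_force: 57.9
```

```bash
python3 go.py 0.4765 0.2075 0.224
```

```text
t 4.68 pos [0.4777 0.2099 0.2378] psi 1.57 j [ 0.27 -0.2   1.87 -0.    1.45  0.27] F [ 9.7  0.3 -2.1] shift [-2.4 -1.2 13.8] turn -0.0008 w 0.33146238075973605 g 57.87576377391815
```

>>> {"fn": "apply_moves", "kwargs": {
  "series": [
    {"dx": 0,"dy": -1,"dz": -3,"turn": 0,"jaw": 0.7},
    {"dx": 0,"dy": -2,"dz": -6,"turn": 0,"jaw": 0.7},
    {"dx": 0,"dy": -4,"dz": -10,"turn": 0,"jaw": 0.7},
    {"dx": 0,"dy": -6,"dz": -14,"turn": 0,"jaw": 0.7},
    {"dx": 0,"dy": -8,"dz": -18,"turn": 0,"jaw": 0.7}
  ]
}}

```text
time: 5.1
tool_pos: [0.4664, 0.2099, 0.2548]
tool_rot: [0.001, 0.707, 0.707, 0.001]
contact_force: [-0.5, 1.0, -1.6]
gripper_width: 0.311
grasp_force: 31.4
```

Run:
```python
from h import *
print({k:np.round(v,3) for k,v in state().items() if k in('tool_pos','contact_force','gripper_width','grasp_force')})
a=grab_frame('scene');b=grab_frame('top')
im=np.hstack([cv2.resize(cv2.cvtColor(f['pixels'],cv2.COLOR_RGB2BGR)[y:y+100,x:x+80],None,fx=5,fy=5,interpolation=cv2.INTER_CUBIC) for f,x,y in((a,170,180),(b,145,150))])
cv2.imwrite('pics/g2.png',im)
P=state()['tool_pos']; print([proj(f,P+np.array([0,0,-.019])).round(1) for f in(a,b)])
```

```text
{'tool_pos': array([0.466, 0.21 , 0.255]), 'contact_force': array([-0.505,  1.037, -1.606]), 'grasp_force': np.float64(31.394), 'gripper_width': np.float64(0.311)}
[array([[218.6, 234.9]]), array([[180.1, 216.6]])]
```

View pics/g2.png

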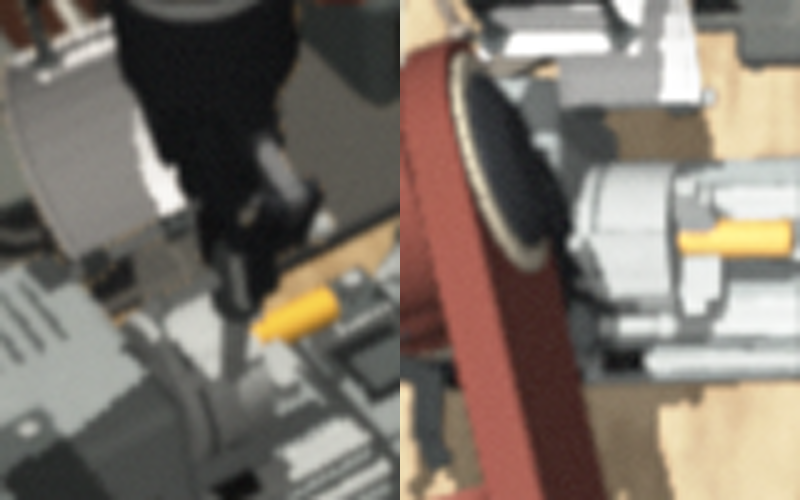

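The scene view (left) shows the shank hanging vertically at crop (232,350) below the fingers. At 26.4 mm opening the hub is upright in the pads and free. Tightening the grip and moving it round to the front of the keeper.

>>> {"fn": "apply_moves", "kwargs": {
  "series": [
    {"dx": 0,"dy": -10,"dz": -5,"turn": 0,"jaw": 0.9},
    {"dx": 0,"dy": -25,"dz": -10,"turn": 0,"jaw": 0.9},
    {"dx": 0,"dy": -45,"dz": -10,"turn": 0,"jaw": 0.9},
    {"dx": 0,"dy": -65,"dz": -10,"turn": 0,"jaw": 0.9},
    {"dx": 0,"dy": -80,"dz": -10,"turn": 0,"jaw": 0.9}
  ]
}}

```text
time: 5.62
tool_pos: [0.3839, 0.2097, 0.2624]
tool_rot: [-0.001, 0.707, 0.707, -0.001]
contact_force: [1.3, -0.1, -1.7]
gripper_width: 0.289
grasp_force: 56.0
```

>>> {"fn": "apply_moves", "kwargs": {
  "series": [
    {"dx": 20,"dy": 0,"dz": 0,"turn": 0,"jaw": 0.9},
    {"dx": 45,"dy": 0,"dz": 0,"turn": 0,"jaw": 0.9},
    {"dx": 75,"dy": 0,"dz": 0,"turn": 0,"jaw": 0.9},
    {"dx": 100,"dy": 0,"dz": 0,"turn": 0,"jaw": 0.9},
    {"dx": 115,"dy": 0,"dz": 0,"turn": 0,"jaw": 0.9}
  ]
}}

```text
time: 6.03
tool_pos: [0.3847, 0.3265, 0.2623]
tool_rot: [-0.001, 0.707, 0.708, -0.001]
contact_force: [-0.3, 0.2, -0.8]
gripper_width: 0.272
grasp_force: 57.7
```

```bash
python3 go.py 0.385 0.3235 0.26
python3 - <<'E'
from h import *
print({k:np.round(v,3) for k,v in state().items() if k in('tool_pos','contact_force','gripper_width','grasp_force')})
a=grab_frame('scene');b=grab_frame('top')
import pickle; pickle.dump((a,b),open('f1.pkl','wb'))
P=state()['tool_pos']; q=[proj(f,P+np.array([0,0,-.06]))[0] for f in(a,b)]; print(q)
im=np.hstack([cv2.resize(cv2.cvtColor(f['pixels'],cv2.COLOR_RGB2BGR)[y:y+100,x:x+80],None,fx=5,fy=5,interpolation=cv2.INTER_CUBIC) for f,x,y in[(f,int(u[0]-40),int(u[1]-50)) for f,u in zip((a,b),q)]])
cv2.imwrite('pics/g3.png',im)
E
```

```text
t 6.03 pos [0.3847 0.3265 0.2623] psi 1.572 j [ 0.56 -0.25  1.87  0.    1.52  0.55] F [-0.3  0.2 -0.8] shift [-3.   0.3  2.3] turn 0.0012 w 0.27246965037867404 g 57.65226066112518
{'tool_pos': array([0.385, 0.327, 0.262]), 'contact_force': array([-0.261,  0.187, -0.79 ]), 'grasp_force': np.float64(57.652), 'gripper_width': np.float64(0.272)}
[array([191.29945567, 292.26442872]), array([136.28339741, 252.40840482])]
```

View pics/g3.png

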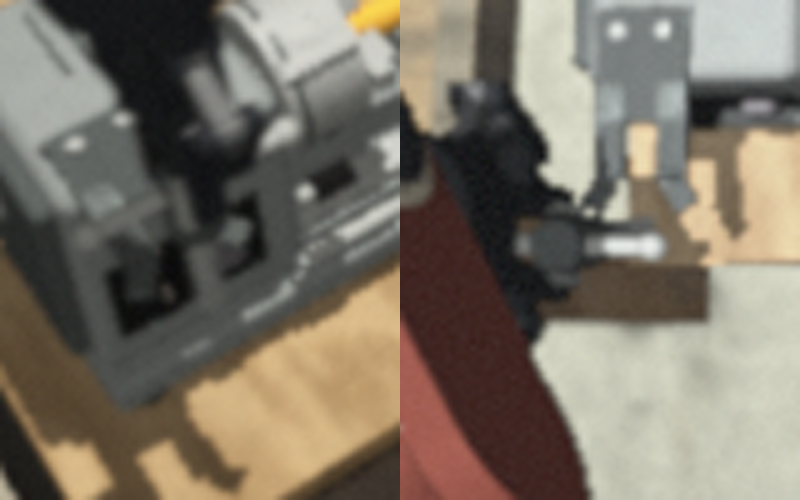

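The right view (top) shows the hub at crop (558,243) with its right bar end at (660,243), in front of the keeper mouth at about (645,190). The opening dropped below 26 mm, so I'm checking the hub's y-offset within the pads.

Run:
```python
from fit import *
import pickle; a,b=pickle.load(open('f1.pkl','rb'))
P=np.array([.3847,.3265,.2623])
u=(96+158/5-.4,202+243/5-.4)
for z in(.262,.272): print('hub',atz(b,u,z),'barR end',atz(b,(96+262/5-.4,202+243/5-.4),.262))
print('tcp px',proj(b,P),'crop',(proj(b,P)[0]-(96,202))*5+(400,0))
print('scene tcp crop',(proj(a,P)[0]-(151,242))*5, [((proj(a,P-[0,0.0,d])[0]-(151,242))*5).round() for d in(.03,.06,.1)])
g=cv2.cvtColor(b['pixels'],cv2.COLOR_RGB2GRAY)
for r in(246,248,250,252,254): print(r,g[r,114:152])
```

```text
hub [0.38715921 0.32355023 0.262     ] barR end [0.38672927 0.27460944 0.262     ]
hub [0.38663793 0.31921551 0.272     ] barR end [0.38672927 0.27460944 0.262     ]
tcp px [[125.8605728  251.29236406]] crop [549.30286402 246.46182032]
scene tcp crop [180.20410792 159.41570498] [array([191., 207.]), array([201., 252.]), array([214., 309.])]
246 [ 24  21  25  22  31  45  66  67  65  64  57  60  61  62  61  53  44  38
  40  43  44  45  74 106 113 116 113 105  99  97  98  99 102 106 107 101
 106 122]
248 [ 18  25  29  27  34  59  77  77  68  68  69  72  73  71  70  72  68  52
  45  52  58  58  64  76  87  93  93  95  98 100 112 124 130 121 110 106
 109 107]
250 [ 26  29  25  21  48  88 114 107  82  70  70  69  71  70  72  73  73  63
  64 101 116 123 150 196 217 218 218 218 216 209 215 227 225 201 160 120
 110 108]
252 [ 28  21  25  28  45  80  98  98  79  74  72  71  67  72  69  71  69  61
  66  93 108 108 123 156 185 192 194 195 194 191 200 215 212 188 149 114
 106 108]
254 [ 30  24  24  25  24  29  38  43  53  60  66  71  68  69  69  72  64  53
  42  44  44  51  54  63  71  69  75  84  98  99 105 113 116 113 106 102
 106 106]
```

>>> {"fn": "apply_moves", "kwargs": {
  "series": [
    {"dx": 0,"dy": 0,"dz": 12,"turn": 0,"jaw": 0.9},
    {"dx": 0,"dy": 0,"dz": 24,"turn": 0,"jaw": 0.9},
    {"dx": 0,"dy": 0,"dz": 36,"turn": 0,"jaw": 0.9},
    {"dx": 0,"dy": 0,"dz": 46,"turn": 0,"jaw": 0.9},
    {"dx": 0,"dy": 0,"dz": 46,"turn": 0,"jaw": 0.9}
  ]
}}

```text
time: 6.55
tool_pos: [0.3841, 0.3231, 0.2134]
tool_rot: [-0.001, 0.708, 0.707, -0.003]
contact_force: [-0.9, 1.0, -1.7]
gripper_width: 0.277
grasp_force: 57.7
```

>>> {"fn": "apply_moves", "kwargs": {
  "series": [
    {"dx": 0,"dy": 7,"dz": 0,"turn": 0,"jaw": 0.9},
    {"dx": 0,"dy": 14,"dz": 0,"turn": 0,"jaw": 0.9},
    {"dx": 0,"dy": 20,"dz": 0,"turn": 0,"jaw": 0.9},
    {"dx": 0,"dy": 26,"dz": 0,"turn": 0,"jaw": 0.9},
    {"dx": 0,"dy": 30,"dz": 0,"turn": 0,"jaw": 0.9}
  ]
}}

```text
time: 6.97
tool_pos: [0.4168, 0.3249, 0.2186]
tool_rot: [-0.0, 0.707, 0.707, 0.0]
contact_force: [-2.6, -0.1, 2.8]
gripper_width: 0.28
grasp_force: 57.9
```

>>> {"fn": "apply_moves", "kwargs": {
  "series": [
    {"dx": 0,"dy": 0,"dz": -3,"turn": 0,"jaw": 0.9},
    {"dx": 0,"dy": 0,"dz": -6,"turn": 0,"jaw": 0.9},
    {"dx": 0,"dy": 0,"dz": -8,"turn": 0,"jaw": 0.9},
    {"dx": 0,"dy": 0,"dz": -8,"turn": 0,"jaw": 0.9}
  ]
}}

```text
time: 7.3
tool_pos: [0.4159, 0.325, 0.2265]
tool_rot: [0.0, 0.707, 0.707, 0.001]
contact_force: [0.3, -0.6, -1.2]
gripper_width: 0.278
grasp_force: 57.7
```

```bash
python3 go.py 0.441 0.3255 0.224
python3 - <<'E'
from h import *
a=grab_frame('scene');b=grab_frame('top')
import pickle; pickle.dump((a,b),open('f2.pkl','wb'))
im=np.hstack([cv2.resize(cv2.cvtColor(f['pixels'],cv2.COLOR_RGB2BGR)[y:y+75,x:x+50],None,fx=8,fy=8,interpolation=cv2.INTER_CUBIC) for f,x,y in((a,160,240),(b,115,195))])
cv2.imwrite('pics/g4.png',im)
E
```

```text
t 7.3 pos [0.4159 0.325  0.2265] psi 1.5705 j [ 0.52 -0.17  1.86 -0.    1.44  0.52] F [ 0.3 -0.6 -1.2] shift [ 0.5 25.1  2.5] turn -0.0003 w 0.27810799437585204 g 57.665566205978394
```

View pics/g4.png

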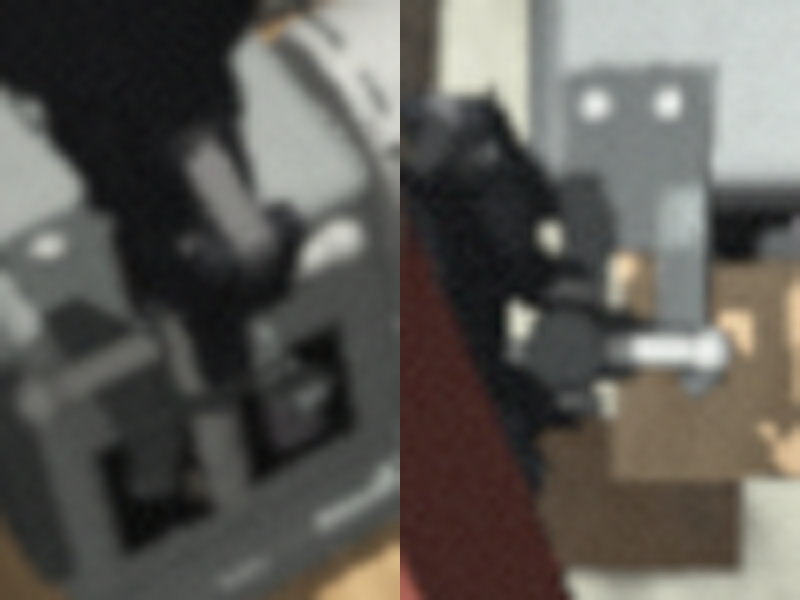

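The scene view (left) shows the shank strip from (178,330) to (225,480) between the prongs. The top view (right) shows the hub at (572,350) and bar end at (720,350), centred over the slot. The earlier upward force (the hub touching the lip) went away after lifting 8 mm. Moving further in.

>>> {"fn": "apply_moves", "kwargs": {
  "series": [
    {"dx": 0,"dy": 5,"dz": 0,"turn": 0,"jaw": 0.9},
    {"dx": 0,"dy": 10,"dz": 0,"turn": 0,"jaw": 0.9},
    {"dx": 0,"dy": 14,"dz": 0,"turn": 0,"jaw": 0.9},
    {"dx": 0,"dy": 18,"dz": 0,"turn": 0,"jaw": 0.9},
    {"dx": 0,"dy": 18,"dz": 0,"turn": 0,"jaw": 0.9}
  ]
}}

```text
time: 7.82
tool_pos: [0.4345, 0.3247, 0.2255]
tool_rot: [0.0, 0.707, 0.707, -0.0]
contact_force: [1.1, 0.2, -1.7]
gripper_width: 0.276
grasp_force: 57.7
```

```bash
python3 go.py 0.441 0.3255 0.224
```

```text
t 7.82 pos [0.4345 0.3247 0.2255] psi 1.5697 j [ 0.5  -0.13  1.83 -0.    1.44  0.51] F [ 1.1  0.2 -1.7] shift [0.8 6.5 1.5] turn -0.0011 w 0.2759529106046297 g 57.69650638103485
```

>>> {"fn": "apply_moves", "kwargs": {
  "series": [
    {"dx": 0,"dy": 2,"dz": 0,"turn": 0,"jaw": 0.9},
    {"dx": 0,"dy": 4,"dz": 0,"turn": 0,"jaw": 0.9},
    {"dx": 0,"dy": 6,"dz": 0,"turn": 0,"jaw": 0.9},
    {"dx": 0,"dy": 6,"dz": 0,"turn": 0,"jaw": 0.9}
  ]
}}

```text
time: 8.15
tool_pos: [0.4379, 0.3249, 0.2253]
tool_rot: [-0.002, 0.707, 0.707, -0.002]
contact_force: [-6.8, 0.2, 2.0]
gripper_width: 0.277
grasp_force: 57.1
```

>>> {"fn": "apply_moves", "kwargs": {
  "series": [
    {"dx": 0,"dy": 1,"dz": 0,"turn": 0,"jaw": 0.9},
    {"dx": 0,"dy": 2,"dz": 0,"turn": 0,"jaw": 0.9},
    {"dx": 0,"dy": 2,"dz": 0,"turn": 0,"jaw": 0.9}
  ]
}}

```text
time: 8.4
tool_pos: [0.4385, 0.325, 0.2252]
tool_rot: [-0.003, 0.707, 0.707, -0.004]
contact_force: [-9.5, -0.1, 3.4]
gripper_width: 0.279
grasp_force: 56.8
```

>>> {"fn": "apply_moves", "kwargs": {
  "series": [
    {"dx": 0,"dy": -4,"dz": 0,"turn": 0,"jaw": 0.9},
    {"dx": 0,"dy": -6.5,"dz": 0,"turn": 0,"jaw": 0.9},
    {"dx": 0,"dy": -6.5,"dz": 3,"turn": 0,"jaw": 0.9},
    {"dx": 0,"dy": -6.5,"dz": 6,"turn": 0,"jaw": 0.9},
    {"dx": 0,"dy": -6.5,"dz": 8,"turn": 0,"jaw": 0.9}
  ]
}}

```text
time: 8.82
tool_pos: [0.4354, 0.3247, 0.2172]
tool_rot: [0.0, 0.707, 0.707, 0.0]
contact_force: [-0.3, 0.2, -1.6]
gripper_width: 0.278
grasp_force: 58.8
```

>>> {"fn": "apply_moves", "kwargs": {
  "series": [
    {"dx": 0,"dy": 0,"dz": 1,"turn": 0,"jaw": 0.9},
    {"dx": 0,"dy": 0,"dz": 2,"turn": 0,"jaw": 0.9},
    {"dx": 0,"dy": 0,"dz": 3,"turn": 0,"jaw": 0.9}
  ]
}}

```text
time: 9.07
tool_pos: [0.4354, 0.3247, 0.2151]
tool_rot: [0.0, 0.707, 0.707, -0.0]
contact_force: [-1.0, -2.2, 4.0]
gripper_width: 0.279
grasp_force: 59.3
```

>>> {"fn": "apply_moves", "kwargs": {
  "series": [
    {"dx": 0,"dy": 0,"dz": 1,"turn": 0,"jaw": 0.9},
    {"dx": 0,"dy": 0,"dz": 2,"turn": 0,"jaw": 0.9},
    {"dx": 0,"dy": 0,"dz": 2,"turn": 0,"jaw": 0.9}
  ]
}}

```text
time: 9.32
tool_pos: [0.4355, 0.3249, 0.2149]
tool_rot: [0.0, 0.707, 0.707, 0.0]
contact_force: [-4.3, -2.3, 7.3]
gripper_width: 0.276
grasp_force: 59.7
```

Run:
```python
from h import *
a=grab_frame('scene');b=grab_frame('top')
import pickle; pickle.dump((a,b),open('f3.pkl','wb'))
s=state(); print(s['tool_pos'],s['contact_force'],s['ft_torque'],s['gripper_width'])
im=np.hstack([cv2.resize(cv2.cvtColor(f['pixels'],cv2.COLOR_RGB2BGR)[y:y+75,x:x+50],None,fx=8,fy=8,interpolation=cv2.INTER_CUBIC) for f,x,y in((a,160,240),(b,115,195))])
im=np.clip(im.astype(float)*1.6,0,255).astype(np.uint8)
cv2.imwrite('pics/g5.png',im)
```

```text
[0.43551301 0.32491636 0.21491995] [-4.15248555 -3.11913767  7.63673559] [-0.40512199  0.81144968  0.03204629] 0.27724544250341454
```

View pics/g5.png

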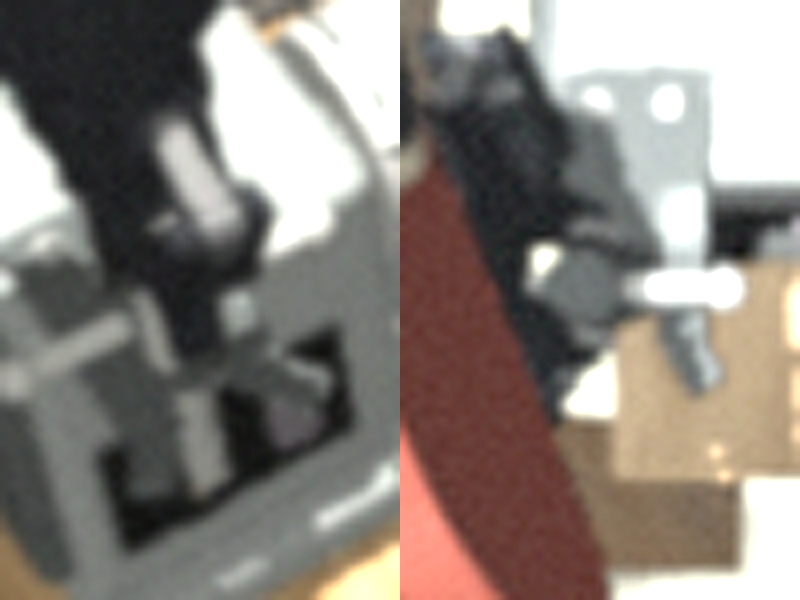

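The scene view (left) shows the shank running down through the slot to its tip at (210,490), with the left bar end at (10,385). The top view (right) shows the hub at (575,285) and the right bar end at (735,288). Fitting the key's position to those points to tell plate contact from lip contact.

Run:
```python
from fit import *
import pickle; a,b=pickle.load(open('f3.pkl','rb'))
s=lambda u,v:np.array((160+u/8-.5,240+v/8-.5)); t=lambda u,v:np.array((115+(u-400)/8-.5,195+v/8-.5))
obs=[(a,(0,0,0),s(212,492)),(a,(0,.0475,.098),s(15,385)),(b,(0,-.0475,.098),t(730,288)),(b,(0,0,.108),t(575,285))]
def res(q,full=False):
    r=cv2.Rodrigues(np.array([q[3],q[4],0.]))[0]
    # q0..2 = shoulder
    return np.r_[np.hstack([proj(f,q[:3]+r@(np.array(P)-[0,0,.068]))[0]-u for f,P,u in obs]), q[3]/.1,q[4]/.1]
o=least_squares(res,[.44,.323,.17,0,0]); print(o.x.round(4),o.fun.round(1))
for z in(.170,.175): print(z,least_squares(lambda v:res(np.r_[v[:2],z,v[2:]]),[.44,.323,0,0]).cost, o.cost)
x,e=tri(a,b,s(235,300),t(680,225)); print('lip R',x,e)
```

```text
[ 0.4391  0.3242  0.1707 -0.0125 -0.064 ] [ 0.4  0.  -1.4 -0.3  1.   0.1 -0.   0.6 -0.1 -0.6]
0.17 1.9672183397072316 1.9453306206091423
0.175 2.911803516368629 1.9453306206091423
lip R [0.45795258 0.30522269 0.16535295] [-2.2 -0.7]
```

>>> {"fn": "apply_moves", "kwargs": {
  "series": [
    {"dx": 0,"dy": 0,"dz": -1,"turn": 0,"jaw": 0.7},
    {"dx": 0,"dy": 0,"dz": -1,"turn": 0,"jaw": 0.65},
    {"dx": 0,"dy": 0,"dz": -1,"turn": 0,"jaw": 0.6},
    {"dx": 0,"dy": 0,"dz": -1,"turn": 0,"jaw": 0.5},
    {"dx": 0,"dy": 0,"dz": -1,"turn": 0,"jaw": 0.4}
  ]
}}

```text
time: 9.83
tool_pos: [0.4351, 0.3247, 0.2132]
tool_rot: [-0.0, 0.707, 0.707, -0.0]
contact_force: [0.9, 0.3, 0.5]
gripper_width: 0.595
grasp_force: 0.0
```

>>> {"fn": "apply_moves", "kwargs": {
  "series": [
    {"dx": 0,"dy": 0,"dz": -1,"turn": 0,"jaw": 0.35},
    {"dx": 0,"dy": 0,"dz": -6,"turn": 0,"jaw": 0.35},
    {"dx": 0,"dy": 0,"dz": -18,"turn": 0,"jaw": 0.35},
    {"dx": 0,"dy": 0,"dz": -40,"turn": 0,"jaw": 0.35},
    {"dx": 0,"dy": 0,"dz": -75,"turn": 0,"jaw": 0.35}
  ]
}}

```text
time: 10.25
tool_pos: [0.4338, 0.324, 0.2866]
tool_rot: [-0.001, 0.707, 0.707, -0.003]
contact_force: [0.4, -0.2, 0.6]
gripper_width: 0.654
grasp_force: 0.0
```

```bash
python3 go.py 0.59 0.205 0.40
python3 - <<'E'
from fit import *
a=grab_frame('scene');b=grab_frame('top')
import pickle; pickle.dump((a,b),open('f4.pkl','wb'))
for n,f in(('s',a),('t',b)):
    for o in ('chuck_key','guard_handle','guard'):
        print(n,o,[(round(x['conf'],2),x['extent'],int(x['region'].sum()),np.argwhere(x['region']).mean(0).round(1)) for x in spotter.outline_of(f,o)])
for d in(0,-.003): print([proj(f,[(.4391,.3242,.102),(.4391,.3717,.2),(.4391,.2767,.2),(.4391,.3242,.21)]).round(1).tolist() for f in(a,b)])
E
```

```text
t 10.25 pos [0.4338 0.324  0.2866] psi 1.5703 j [ 0.5  -0.16  1.76  0.    1.55  0.5 ] F [ 0.4 -0.2  0.6] shift [-118.9  156.3 -113.4] turn -0.0005 w 0.6543016097869684 g 0.0
s chuck_key [(0.82, [160.1, 262.1, 199.7, 307.3], 444, array([280.7, 180.9]))]
s guard_handle [(0.68, [181.2, 196.6, 209.7, 234.0], 615, array([214.6, 192.8]))]
s guard [(0.78, [183.0, 196.4, 206.0, 238.1], 702, array([215.3, 192.6]))]
t chuck_key [(0.61, [125.5, 224.8, 158.9, 234.9], 212, array([229. , 138.7]))]
t guard_handle [(0.69, [156.0, 141.0, 201.8, 172.8], 1138, array([155.3, 183.5]))]
t guard [(0.71, [156.9, 142.1, 205.6, 172.9], 1147, array([155.3, 183.5]))]
[[[187.0, 302.7], [159.8, 286.7], [200.1, 265.7], [179.7, 273.0]], [[152.3, 233.7], [119.7, 230.4], [157.1, 229.8], [136.7, 229.7]]]
[[[187.0, 302.7], [159.8, 286.7], [200.1, 265.7], [179.7, 273.0]], [[152.3, 233.7], [119.7, 230.4], [157.1, 229.8], [136.7, 229.7]]]
```

Run:
```python
from fit import *
import pickle; a,b=pickle.load(open('f0.pkl','rb'))
E=[(.6013,.1785,.329),(.6013,.2054,.329),(.6013,.2325,.329)]
print('top',proj(b,E).round(1).tolist(),'scene',proj(a,E).round(1).tolist())
g=cv2.cvtColor(b['pixels'],cv2.COLOR_RGB2GRAY);h=cv2.cvtColor(a['pixels'],cv2.COLOR_RGB2GRAY)
for c in(163,168,172,177,182): print('t',c,g[138:160,c])
for c in(178,183,187,191,196): print('s',c,h[158:186,c])
```

```text
top [[184.0, 148.0], [171.8, 148.4], [159.6, 148.8]] scene [[197.0, 168.5], [186.7, 172.6], [176.0, 176.7]]
t 163 [ 80 113 156 179 189 189 180 135  71  47  45  40  33  52  94 104  76  57
  63  71  90 105]
t 168 [187 185 184 180 190 212 208 144  68  45  43  43  48  92 136 152 153 153
 190 248 254 254]
t 172 [146 147 144 154 185 215 210 140  66  42  45  36  72 128 147 153 157 156
 195 250 254 253]
t 177 [129 123 122 138 195 213 177 107  51  46  44  37  73 132 150 151 156 153
 199 251 253 252]
t 182 [148 148 153 182 204 207 152  82  47  50  49  38 104 185 167 152 155 154
 200 252 254 251]
s 178 [106 106 111 110 104 100  91  85  77  71  65  61  57  62  90 126 122  68
  33  25  23  32  42  45  48  51  55  55]
s 183 [119 116 115 111 109 105 102 102  99  98  93  87  82  78  61  41  29  27
  25  37  66 116 163 194 199 186 153 137]
s 187 [119 119 115 112 107 105 104 104 103  99 100  94  80  54  36  26  22  26
  42  56  55  51  49  54  69 100 137 183]
s 191 [117 112 107 109 110 109 109 110 108 107  97  71  44  31  22  21  26  34
  29  28  28  29  29  30  65 141 193 184]
s 196 [112 109 110 111 111 110 108 108 104  84  48  30  25  18  21  32  44  42
  39  38  41  49  89 156 181 149 139 186]
```

>>> {"fn": "apply_moves", "kwargs": {
  "series": [
    {"dx": 0,"dy": 0,"dz": -30,"turn": 0,"jaw": 0.4},
    {"dx": 0,"dy": 0,"dz": -65,"turn": 0,"jaw": 0.5},
    {"dx": 0,"dy": 0,"dz": -100,"turn": 0,"jaw": 0.5},
    {"dx": -10,"dy": 12,"dz": -130,"turn": 0,"jaw": 0.5},
    {"dx": -30,"dy": 40,"dz": -140,"turn": 0,"jaw": 0.5}
  ]
}}

```text
time: 11.07
tool_pos: [0.4745, 0.2964, 0.4346]
tool_rot: [0.001, 0.706, 0.709, 0.004]
contact_force: [0.5, 0.3, 1.3]
gripper_width: 0.499
grasp_force: 0.0
```

>>> {"fn": "apply_moves", "kwargs": {
  "series": [
    {"dx": -20,"dy": 28,"dz": 0,"turn": 0,"jaw": 0.5},
    {"dx": -42,"dy": 60,"dz": 0,"turn": 0,"jaw": 0.5},
    {"dx": -64,"dy": 92,"dz": 0,"turn": 0,"jaw": 0.5},
    {"dx": -82,"dy": 118,"dz": 0,"turn": 0,"jaw": 0.5},
    {"dx": -88,"dy": 128,"dz": 0,"turn": 0,"jaw": 0.5}
  ]
}}

```text
time: 11.48
tool_pos: [0.6056, 0.2037, 0.4258]
tool_rot: [-0.001, 0.709, 0.706, -0.002]
contact_force: [0.9, 0.4, -0.2]
gripper_width: 0.504
grasp_force: 0.0
```

```bash
python3 go.py 0.602 0.2055 0.327
python3 - <<'E'
from fit import *
a=grab_frame('scene');b=grab_frame('top')
for n,f in(('s',a),('t',b)):
    print(n,[(round(x['conf'],2),x['extent'],int(x['region'].sum()),np.argwhere(x['region']).mean(0).round(1)) for x in spotter.outline_of(f,'chuck_key')])
K=[(.4391,.3242,z) for z in(.102,.132,.165)]; print(proj(a,K).round(1).tolist())
h=cv2.cvtColor(a['pixels'],cv2.COLOR_RGB2GRAY)
for r in range(286,310,2): print(r,h[r,174:200])
E
```

```text
t 11.48 pos [0.6056 0.2037 0.4258] psi 1.5665 j [ 0.21  0.04  1.34 -0.    1.77  0.21] F [ 0.9  0.4 -0.2] shift [ 1.8 -3.6 98.8] turn -0.0043 w 0.5037440446907245 g 0.0
s [(0.82, [162.1, 265.9, 202.1, 304.7], 379, array([280.8, 181.2]))]
t [(0.65, [384.7, 219.6, 418.3, 244.3], 730, array([232.6, 401.2]))]
[[187.0, 302.7], [185.1, 294.9], [182.9, 285.9]]
286 [ 91  60  49  47  48  50  49  49  49  47  46  48  50  63  77  88  84  73
  73  82  97 100 102  91  71  55]
288 [ 61  52  47  48  50  49  50  57  63  66  75  71  55  39  35  48  62  64
  84 100 107 110 111 110 106  90]
290 [65 76 80 70 65 61 68 79 95 98 97 86 66 35 17 16 15 21 32 50 70 78 81 89
 94 72]
292 [ 92 101 106 106 103  95  79  80  87  94  96  91  73  45  21  15  16  16
  23  43  58  60  58  62  62  52]
294 [ 69  66  68  69  78  89  98 100 105 102 100  94  83  61  30  17  16  15
  17  31  52  60  60  56  52  34]
296 [ 28  38  69  97 106 108 110 105  95  95 101  97  90  70  42  20  12  15
  16  16  23  30  30  32  40  54]
298 [ 19  37  74 102 108 110 107  96  76  77  94  98  95  90  68  31  18  17
  12  22  34  49  60  73  78  78]
300 [ 23  43  75  97 100  97  87  70  50  58  86  98  99  95  77  44  31  40
  56  68  74  79  79  80  78  78]
302 [26 22 27 36 34 31 27 24 24 39 69 93 98 96 92 81 76 78 79 82 79 78 77 81
 82 85]
304 [ 38  18  17  15  16  17  14  16  20  24  49  88 111  98  90  84  81  78
  79  80  82  84  85  85  86  85]
306 [53 26 17 12 17 21 37 54 67 71 74 81 84 82 79 78 81 83 84 84 85 87 88 88
 91 88]
308 [66 45 31 41 55 68 75 78 82 79 78 79 80 81 83 84 83 85 87 86 89 92 91 87
 86 81]
```

>>> {"fn": "apply_moves", "kwargs": {
  "series": [
    {"dx": 0,"dy": 0,"dz": 0,"turn": 0,"jaw": 0.5},
    {"dx": 0,"dy": 0,"dz": 20,"turn": 0,"jaw": 0.5},
    {"dx": 0,"dy": 0,"dz": 45,"turn": 0,"jaw": 0.5},
    {"dx": 0,"dy": 0,"dz": 60,"turn": 0,"jaw": 0.5},
    {"dx": 0,"dy": 0,"dz": 62,"turn": 0,"jaw": 0.5}
  ]
}}

```text
time: 12.1
tool_pos: [0.601, 0.2074, 0.3623]
tool_rot: [-0.002, 0.707, 0.707, -0.003]
contact_force: [-0.2, -0.1, -1.9]
gripper_width: 0.501
grasp_force: 0.0
```

```bash
python3 go.py 0.602 0.2055 0.327
```

```text
t 12.1 pos [0.601  0.2074 0.3623] psi 1.5719 j [0.22 0.04 1.44 0.   1.67 0.21] F [-0.2 -0.1 -1.9] shift [-1.9  1.  35.3] turn 0.0011 w 0.5009061965073403 g 0.0
```

>>> {"fn": "apply_moves", "kwargs": {
  "series": [
    {"dx": 0,"dy": 0,"dz": 12,"turn": 0,"jaw": 0.5},
    {"dx": 0,"dy": 0,"dz": 24,"turn": 0,"jaw": 0.5},
    {"dx": 0,"dy": 0,"dz": 32,"turn": 0,"jaw": 0.5},
    {"dx": 0,"dy": 0,"dz": 32,"turn": 0,"jaw": 0.55},
    {"dx": 0,"dy": 0,"dz": 32,"turn": 0,"jaw": 0.62}
  ]
}}

```text
time: 12.52
tool_pos: [0.603, 0.2067, 0.3342]
tool_rot: [-0.0, 0.707, 0.707, -0.0]
contact_force: [-0.4, 0.2, 0.3]
gripper_width: 0.381
grasp_force: 0.0
```

>>> {"fn": "apply_moves", "kwargs": {
  "series": [
    {"dx": 0,"dy": 0,"dz": 0,"turn": 0,"jaw": 0.68},
    {"dx": 0,"dy": 0,"dz": 0,"turn": 0,"jaw": 0.74},
    {"dx": 0,"dy": 0,"dz": 0,"turn": 0,"jaw": 0.78},
    {"dx": 0,"dy": 0,"dz": 0,"turn": 0,"jaw": 0.82},
    {"dx": 0,"dy": 0,"dz": 0,"turn": 0,"jaw": 0.86}
  ]
}}

```text
time: 12.93
tool_pos: [0.6034, 0.2067, 0.3354]
tool_rot: [0.0, 0.707, 0.707, 0.001]
contact_force: [0.7, -0.5, 1.6]
gripper_width: 0.144
grasp_force: 32.0
```

```bash
python3 -c "
import numpy as np
a0=np.radians(87.6)
for t in np.r_[1.871:0.01:-0.1,0.05,0,-0.03]:
    a=np.radians(194.8)-t
    print(round(t,2),'dy',round(176*(np.cos(a)-np.cos(a0)),1),'dz',round(-176*(np.sin(a)-np.sin(a0)),1))"
```

```text
1.87 dy 0.0 dz 0.0
1.77 dy -17.6 dz 0.1
1.67 dy -35.1 dz 2.0
1.57 dy -52.3 dz 5.7
1.47 dy -69.1 dz 11.0
1.37 dy -85.2 dz 18.0
1.27 dy -100.6 dz 26.6
1.17 dy -115.0 dz 36.6
1.07 dy -128.4 dz 48.0
0.97 dy -140.5 dz 60.8
0.87 dy -151.4 dz 74.6
0.77 dy -160.7 dz 89.5
0.67 dy -168.6 dz 105.3
0.57 dy -174.8 dz 121.7
0.47 dy -179.4 dz 138.7
0.37 dy -182.3 dz 156.1
0.27 dy -183.4 dz 173.6
0.17 dy -182.7 dz 191.2
0.07 dy -180.3 dz 208.6
0.05 dy -179.6 dz 212.2
0.0 dy -177.5 dz 220.8
-0.03 dy -176.1 dz 225.9
```

>>> {"fn": "apply_moves", "kwargs": {
  "series": [
    {"dx": 0,"dy": -6,"dz": 0,"turn": 0,"jaw": 0.95},
    {"dx": 0,"dy": -17.5,"dz": 0,"turn": 0,"jaw": 0.95},
    {"dx": 0,"dy": -26,"dz": 1,"turn": 0,"jaw": 0.95},
    {"dx": 0,"dy": -35,"dz": 2,"turn": 0,"jaw": 0.95},
    {"dx": 0,"dy": -35,"dz": 2,"turn": 0,"jaw": 0.95}
  ]
}}

```text
time: 13.35
tool_pos: [0.5669, 0.2064, 0.334]
tool_rot: [0.001, 0.707, 0.707, -0.0]
contact_force: [-0.7, -2.3, 6.3]
gripper_width: 0.136
grasp_force: 58.9
```

```bash
python3 go.py 0.602 0.2055 0.327
```

```text
t 13.35 pos [0.5669 0.2064 0.334 ] psi 1.5706 j [ 0.23 -0.03  1.56 -0.    1.61  0.23] F [-0.7 -2.3  6.3] shift [-0.9 35.1  7. ] turn -0.0002 w 0.13612090134404498 g 58.94536256790161
```

>>> {"fn": "apply_moves", "kwargs": {
  "series": [
    {"dx": 0,"dy": -17,"dz": 1.5,"turn": 0,"jaw": 0.95},
    {"dx": 0,"dy": -34,"dz": 7,"turn": 0,"jaw": 0.95},
    {"dx": 0,"dy": -50,"dz": 14,"turn": 0,"jaw": 0.95},
    {"dx": 0,"dy": -65.5,"dz": 22.5,"turn": 0,"jaw": 0.95},
    {"dx": 0,"dy": -65.5,"dz": 22.5,"turn": 0,"jaw": 0.95}
  ]
}}

```text
time: 13.77
tool_pos: [0.4995, 0.2058, 0.3091]
tool_rot: [-0.001, 0.707, 0.707, -0.003]
contact_force: [-3.5, -5.6, 5.8]
gripper_width: 0.136
grasp_force: 60.2
```

```bash
python3 go.py 0.602 0.2055 0.327
```

```text
t 13.77 pos [0.4995 0.2058 0.3091] psi 1.5706 j [ 0.25 -0.18  1.73 -0.    1.59  0.25] F [-3.5 -5.6  5.8] shift [ -0.3 102.5 -17.9] turn -0.0002 w 0.13553165156768263 g 60.2461713552475
```

>>> {"fn": "apply_moves", "kwargs": {
  "series": [
    {"dx": -1.5,"dy": -15.5,"dz": 8.5,"turn": 0,"jaw": 0.95},
    {"dx": -1.5,"dy": -29,"dz": 20,"turn": 0,"jaw": 0.95},
    {"dx": -1.5,"dy": -41,"dz": 33,"turn": 0,"jaw": 0.95},
    {"dx": -1.5,"dy": -52,"dz": 47,"turn": 0,"jaw": 0.95},
    {"dx": -1.5,"dy": -52,"dz": 47,"turn": 0,"jaw": 0.95}
  ]
}}

```text
time: 14.18
tool_pos: [0.4485, 0.205, 0.2589]
tool_rot: [-0.001, 0.707, 0.707, -0.002]
contact_force: [6.0, 0.8, -5.2]
gripper_width: 0.132
grasp_force: 59.3
```

```bash
python3 go.py 0.602 0.2055 0.327
```

```text
t 14.18 pos [0.4485 0.205  0.2589] psi 1.5713 j [ 0.28 -0.27  1.9   0.    1.52  0.28] F [ 6.   0.8 -5.2] shift [  0.4 153.5 -68.1] turn 0.0005 w 0.1322409944531947 g 59.289641976356506
```

>>> {"fn": "apply_moves", "kwargs": {
  "series": [
    {"dx": 0,"dy": -7.5,"dz": 15,"turn": 0,"jaw": 0.95},
    {"dx": 0,"dy": -15.5,"dz": 30.5,"turn": 0,"jaw": 0.95},
    {"dx": 0,"dy": -21.5,"dz": 46.5,"turn": 0,"jaw": 0.95},
    {"dx": 0,"dy": -26,"dz": 63,"turn": 0,"jaw": 0.95},
    {"dx": 0,"dy": -26,"dz": 63,"turn": 0,"jaw": 0.95}
  ]
}}

```text
time: 14.6
tool_pos: [0.4249, 0.2043, 0.1977]
tool_rot: [0.001, 0.707, 0.707, -0.0]
contact_force: [7.4, -2.5, -1.4]
gripper_width: 0.137
grasp_force: 59.2
```

```bash
python3 go.py 0.4245 0.2055 0.107
```

```text
t 14.6 pos [0.4249 0.2043 0.1977] psi 1.5703 j [ 0.29 -0.29  2.02 -0.    1.42  0.29] F [ 7.4 -2.5 -1.4] shift [ 1.2 -0.4 90.7] turn -0.0005 w 0.1370968528374784 g 59.2168003320694
```

>>> {"fn": "apply_moves", "kwargs": {
  "series": [
    {"dx": 0,"dy": 1,"dz": 9,"turn": 0,"jaw": 0.95},
    {"dx": 0,"dy": -0.5,"dz": 18,"turn": 0,"jaw": 0.95},
    {"dx": 0,"dy": -1,"dz": 27,"turn": 0,"jaw": 0.95},
    {"dx": 0,"dy": -1.5,"dz": 36,"turn": 0,"jaw": 0.95},
    {"dx": 0,"dy": -1.5,"dz": 44,"turn": 0,"jaw": 0.95}
  ]
}}

```text
time: 15.02
tool_pos: [0.4227, 0.2044, 0.1555]
tool_rot: [0.0, 0.707, 0.707, -0.002]
contact_force: [-0.6, -5.8, 1.6]
gripper_width: 0.13
grasp_force: 62.1
```

>>> {"fn": "apply_moves", "kwargs": {
  "series": [
    {"dx": 0,"dy": 0,"dz": 8,"turn": 0,"jaw": 0.95},
    {"dx": 0,"dy": 1,"dz": 16,"turn": 0,"jaw": 0.95},
    {"dx": 0,"dy": 2,"dz": 24,"turn": 0,"jaw": 0.95},
    {"dx": 0,"dy": 2.5,"dz": 28,"turn": 0,"jaw": 0.95},
    {"dx": 0,"dy": 2.5,"dz": 28,"turn": 0,"jaw": 0.95}
  ]
}}

```text
time: 15.43
tool_pos: [0.4262, 0.2045, 0.1277]
tool_rot: [0.001, 0.707, 0.707, -0.001]
contact_force: [2.0, -5.3, 1.4]
gripper_width: 0.129
grasp_force: 63.6
```

```bash
python3 go.py 0.4245 0.2055 0.107
```

```text
t 15.43 pos [0.4262 0.2045 0.1277] psi 1.5706 j [ 0.29 -0.21  2.07 -0.    1.28  0.29] F [ 2.  -5.3  1.4] shift [ 1.  -1.7 20.7] turn -0.0002 w 0.12937421807828206 g 63.57835650444031
```

>>> {"fn": "apply_moves", "kwargs": {
  "series": [
    {"dx": 0,"dy": 0.5,"dz": 2.5,"turn": 0,"jaw": 0.95},
    {"dx": 0,"dy": 0.7,"dz": 5,"turn": 0,"jaw": 0.95},
    {"dx": 0,"dy": 1,"dz": 7,"turn": 0,"jaw": 0.95},
    {"dx": 0,"dy": 1.5,"dz": 9,"turn": 0,"jaw": 0.95},
    {"dx": 0,"dy": 1.5,"dz": 9,"turn": 0,"jaw": 0.95}
  ]
}}

```text
time: 15.85
tool_pos: [0.4281, 0.2048, 0.12]
tool_rot: [0.001, 0.708, 0.707, -0.0]
contact_force: [2.7, -3.9, 3.1]
gripper_width: 0.132
grasp_force: 62.9
```

>>> {"fn": "apply_moves", "kwargs": {
  "series": [
    {"dx": 0,"dy": 0.2,"dz": 1,"turn": 0,"jaw": 0.95},
    {"dx": 0,"dy": 0.4,"dz": 2,"turn": 0,"jaw": 0.95},
    {"dx": 0,"dy": 0.6,"dz": 3,"turn": 0,"jaw": 0.95},
    {"dx": 0,"dy": 0.8,"dz": 4,"turn": 0,"jaw": 0.95},
    {"dx": 0,"dy": 0.8,"dz": 4,"turn": 0,"jaw": 0.95}
  ]
}}

```text
time: 16.27
tool_pos: [0.4284, 0.2049, 0.1196]
tool_rot: [-0.0, 0.707, 0.707, -0.002]
contact_force: [-12.2, -9.6, 25.7]
gripper_width: 0.133
grasp_force: 65.4
```

>>> {"fn": "apply_moves", "kwargs": {
  "series": [
    {"dx": 0,"dy": 0,"dz": -2,"turn": 0,"jaw": 0.95},
    {"dx": 0,"dy": 0,"dz": -2.5,"turn": 0,"jaw": 0.85},
    {"dx": 0,"dy": 0,"dz": -2.5,"turn": 0,"jaw": 0.8},
    {"dx": 0,"dy": 0,"dz": -2.5,"turn": 0,"jaw": 0.74},
    {"dx": 0,"dy": 0,"dz": -2.5,"turn": 0,"jaw": 0.68}
  ]
}}

```text
time: 16.68
tool_pos: [0.4269, 0.2056, 0.1172]
tool_rot: [-0.002, 0.707, 0.707, -0.001]
contact_force: [-3.9, 1.1, 4.3]
gripper_width: 0.315
grasp_force: 0.0
```

```bash
python3 go.py 0.4245 0.2055 0.107
```

```text
t 16.68 pos [0.4269 0.2056 0.1172] psi 1.5699 j [ 0.29 -0.19  2.08  0.    1.26  0.29] F [-3.9  1.1  4.3] shift [-0.1 -2.4 10.2] turn -0.0009 w 0.3147907128451208 g 0.0
```

>>> {"fn": "apply_moves", "kwargs": {
  "series": [
    {"dx": 0,"dy": -2,"dz": 0,"turn": 0,"jaw": 0.68},
    {"dx": 0,"dy": -3,"dz": -3,"turn": 0,"jaw": 0.68},
    {"dx": 0,"dy": -3,"dz": -6,"turn": 0,"jaw": 0.68}
  ]
}}

```text
time: 16.93
tool_pos: [0.4244, 0.2053, 0.1233]
tool_rot: [-0.0, 0.707, 0.707, -0.0]
contact_force: [0.3, 0.0, -0.1]
gripper_width: 0.32
grasp_force: 0.0
```

```bash
python3 go.py 0.4245 0.2055 0.107
```

```text
t 16.93 pos [0.4244 0.2053 0.1233] psi 1.5703 j [ 0.29 -0.21  2.08  0.    1.27  0.29] F [ 0.3  0.  -0.1] shift [ 0.2  0.1 16.3] turn -0.0005 w 0.31998110283127307 g 0.0
```

Free. Lifting straight up and then away.

>>> {"fn": "apply_moves", "kwargs": {
  "series": [
    {"dx": 0,"dy": 0,"dz": -10,"turn": 0,"jaw": 0.68},
    {"dx": 0,"dy": 0,"dz": -25,"turn": 0,"jaw": 0.68},
    {"dx": 0,"dy": -4,"dz": -50,"turn": 0,"jaw": 0.68},
    {"dx": 0,"dy": -8,"dz": -85,"turn": 0,"jaw": 0.68},
    {"dx": 0,"dy": -8,"dz": -125,"turn": 0,"jaw": 0.68}
  ]
}}

```text
time: 17.35
tool_pos: [0.4154, 0.2049, 0.2489]
tool_rot: [-0.001, 0.707, 0.707, -0.001]
contact_force: [0.7, -0.1, 0.9]
gripper_width: 0.32
grasp_force: 0.0
```

>>> {"fn": "apply_moves", "kwargs": {
  "series": [
    {"dx": -30,"dy": 0,"dz": -20,"turn": 0,"jaw": 0.68},
    {"dx": -70,"dy": 0,"dz": -40,"turn": 0,"jaw": 0.68},
    {"dx": -110,"dy": 0,"dz": -50,"turn": 0,"jaw": 0.68},
    {"dx": -150,"dy": 0,"dz": -50,"turn": 0,"jaw": 0.68},
    {"dx": -190,"dy": 0,"dz": -50,"turn": 0,"jaw": 0.68}
  ]
}}

```text
time: 17.77
tool_pos: [0.417, 0.0137, 0.3015]
tool_rot: [0.002, 0.707, 0.707, 0.002]
contact_force: [0.4, -0.3, -1.3]
gripper_width: 0.32
grasp_force: 0.0
```

>>> {"fn": "apply_moves", "kwargs": {
  "series": [
    {"dx": -40,"dy": 0,"dz": 0,"turn": 0,"jaw": 0.68},
    {"dx": -80,"dy": 0,"dz": 0,"turn": 0,"jaw": 0.68},
    {"dx": -120,"dy": 0,"dz": 0,"turn": 0,"jaw": 0.68},
    {"dx": -155,"dy": 0,"dz": 0,"turn": 0,"jaw": 0.68},
    {"dx": -180,"dy": 0,"dz": 0,"turn": 0,"jaw": 0.68}
  ]
}}

```text
time: 18.18
tool_pos: [0.4163, -0.1676, 0.2998]
tool_rot: [0.001, 0.708, 0.706, 0.0]
contact_force: [0.2, 0.3, -0.4]
gripper_width: 0.321
grasp_force: 0.0
```

Run:
```python
from fit import *
s=state(); print(s['time'],s['tool_pos'].round(3),s['contact_force'].round(1))
a=grab_frame('scene');b=grab_frame('top')
import pickle; pickle.dump((a,b),open('f5.pkl','wb'))
for n,f in(('s',a),('t',b)):
    for o in ('chuck_key','guard','wrench','tape_chrome','jar'):
        print(n,o,[(round(x['conf'],2),x['extent'],int(x['region'].sum()),np.argwhere(x['region']).mean(0).round(1)) for x in spotter.outline_of(f,o)])
E=[(.4245,.1785,.107),(.4245,.2055,.107),(.4245,.2325,.107)]
print('top',proj(b,E).round(1).tolist(),'scene',proj(a,E).round(1).tolist())
E5=[(.4245,.2055,.112)]; print(proj(b,E5),proj(a,E5))
g=cv2.cvtColor(b['pixels'],cv2.COLOR_RGB2GRAY);h=cv2.cvtColor(a['pixels'],cv2.COLOR_RGB2GRAY)
u,v=map(int,proj(b,E[1])[0].round()); 
for c in(u-6,u,u+6): print('t',c,v-12,g[v-12:v+12,c])
u,v=map(int,proj(a,E[1])[0].round())
for c in(u-5,u,u+5): print('s',c,v-14,h[v-14:v+12,c])
print('key pred',proj(a,[(.4391,.3717,.2),(.4391,.2767,.2),(.4391,.3242,.102)]).round(1).tolist(),proj(b,[(.4391,.3717,.2),(.4391,.2767,.2),(.4391,.3242,.21)]).round(1).tolist())
```

```text
18.1833 [ 0.416 -0.168  0.3  ] [ 0.2  0.3 -0.4]
s chuck_key [(0.89, [159.2, 265.8, 202.1, 306.2], 439, array([280.9, 180.6]))]
s guard [(0.92, [185.7, 223.4, 244.6, 288.8], 1605, array([252.8, 216.6]))]
s wrench [(0.63, [280.4, 214.8, 338.6, 229.2], 479, array([219.2, 309. ]))]
s tape_chrome [(0.5, [341.3, 221.5, 364.3, 241.9], 311, array([229.4, 351.7])), (0.24, [138.3, 214.9, 279.8, 325.3], 8323, array([264.8, 204.3]))]
s jar [(0.62, [370.3, 189.0, 394.1, 226.1], 581, array([205.3, 380.9]))]
t chuck_key [(0.52, [122.4, 224.9, 159.9, 239.7], 275, array([228.8, 140.4])), (0.23, [174.8, 169.9, 208.1, 241.1], 1600, array([200.1, 190.5]))]
t guard [(0.64, [175.3, 165.2, 208.6, 239.3], 1661, array([200.7, 191.1]))]
t wrench [(0.77, [308.1, 166.1, 335.6, 199.5], 339, array([180.5, 319.5])), (0.52, [131.1, 163.8, 264.0, 244.2], 7209, array([200.5, 191.6]))]
t tape_chrome []
t jar []
top [[205.0, 238.2], [195.0, 238.4], [185.0, 238.5]] scene [[242.9, 275.4], [233.6, 280.7], [224.1, 286.1]]
[[194.49451742 238.24392011]] [[233.51064203 279.41164052]]
t 189 226 [ 97 110 119 134 144 142 139 121  81  54  46  42  49  83 101 104 122 166
 190 189 190 190 190 192]
t 195 226 [ 98 111 144 193 217 224 219 183 110  57  48  45  56  87 104 105 121 169
 196 200 200 198 197 195]
t 201 226 [ 98 126 176 208 212 212 208 168  98  52  47  46  61  92 111 111 128 178
 208 210 211 214 213 213]
s 229 267 [120 126 150 183 206 208 205 205 182 125 108 118  84  42  30  28  25  22
  36  63  80  86  84  81  76  73]
s 234 267 [ 76 137 198 215 213 195 150 127 129  97  52  33  30  24  27  60 108 133
 116  89  79  73  72  69  74  85]
s 239 267 [193 165 129 103  90  82  74  45  32  30  27  27  50 100 144 144 119  90
  80  73  75  91 125 161 176 176]
key pred [[159.8, 286.7], [200.1, 265.7], [187.0, 302.7]] [[119.7, 230.4], [157.1, 229.8], [136.7, 229.7]]
```

Run:
```python
from fit import *
import pickle; a,b=pickle.load(open('f5.pkl','rb')); a0,b0=pickle.load(open('f0.pkl','rb'))
print('handle now',tri(a,b,np.array((233.6,279.6)),np.array((195,236.6))))
print('handle t0',tri(a0,b0,np.array((187,173.5)),np.array((172,147.9))))
print('slot end',tri(a0,b0,np.array((180.75,282.)),np.array((143.6,226.))))
# arc consistency: both handle points at 176 mm from hinge (x,z=.152)
```

```text
handle now (array([0.42841061, 0.20454389, 0.10703712]), array([-0.5, -0.1]))
handle t0 (array([0.60274573, 0.20533806, 0.32582157]), array([-0.4, -0.1]))
slot end (array([0.45242208, 0.32377413, 0.16532338]), array([-0.4, -0.1]))
```

The handle now triangulates to z = 0.107 m, the stated height with the guard down. The key's masks match the seated prediction and the robot is clear. Handing in.

```bash
python3 -c "
from plant import ticket
print(ticket.job_done())"
```

```text
the job is handed in; nothing more can be done
None
```

I drew the key from the chuck, hung it in the keeper slot and released it, then lowered the guard slowly onto its rest and handed the job in; my last camera measurements agree with this, but no verdict was returned.

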